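# Lock the shower rack's studs with their second nuts

## Task

The shower rack has worked loose: move the tall tweezer tin aside from the stud it stands in front of, take every tape roll up off the studs and lay it in the white tray, then run the brass second nut on all three studs down onto the first nut and tighten it hard, until it will turn no further, so that the pair locks. When all three are locked, put the tin back upright on the spot where it stood at the start; leave the razor cases, soap saver, nail brush and glass jar where they are.

Things in the scene. Friction and masses are not known exactly. Their poses are not given: they have to be found in the camera images.
- rack: aluminium plate fixed on the shelf: 275 x 340 x 10 mm high (x -140 to +135, y -170 to +170 mm from the origin on its underside; x away from the robot, y to its left at yaw 0). Three upright studs in a row at x = -20 mm, y = +130 (a), 0 (b), -130 mm (c): 20 mm thread up to 56 mm above the shelf, then a plain 12 mm spindle up to 82 mm. White slots for the cases at x = +46 to +128 mm
- spot_b (a point): centre of the middle one of three grey round spots, 68 mm wide, flush on the rack's plate, 10 mm above the shelf. It lies 75 mm in front of stud b (rack x = -95 mm, y = 0); the other two lie the same way in front of studs a and c (y = +130, -130 mm). Tin, soap saver and nail brush stand on these spots, one on each, in any order
- nut_a (a point): second nut on stud a: brass hexagon, 50 mm across flats (57.7 over corners), 20 mm high; point at its centre, z up. Flats face its +x (red dash on top) and every 60 deg from there. Captive; clockwise from above runs it down 1.27 mm per rad. Below it the first nut: fixed dark hexagon, 42 mm across flats, 10 to 28 mm above the shelf
- run_a (a joint): how far the second nut on stud a has been run down, rad, grows clockwise seen from above: 4.0 = its underside meets the first nut (28 mm above the shelf); turns easily, 0.05 N m, and stays where it is left
- tight_a (a joint): how far the second nut on stud a has been tightened after meeting the first, rad, grows clockwise: 0 = merely touching, 0.6 = dead stop; moves only against about 0.4 N m, so only once run_a is at 4.0, and stays where it is left
- nut_b (a point): second nut on stud b: brass hexagon, 50 mm across flats (57.7 over corners), 20 mm high; point at its centre, z up. Flats face its +x (red dash on top) and every 60 deg from there. Captive; clockwise from above runs it down 1.27 mm per rad. Below it the first nut: fixed dark hexagon, 42 mm across flats, 10 to 28 mm above the shelf
- run_b (a joint): how far the second nut on stud b has been run down, rad, grows clockwise seen from above: 4.0 = its underside meets the first nut (28 mm above the shelf); turns easily, 0.05 N m, and stays where it is left
- tight_b (a joint): how far the second nut on stud b has been tightened after meeting the first, rad, grows clockwise: 0 = merely touching, 0.6 = dead stop; moves only against about 0.4 N m, so only once run_b is at 4.0, and stays where it is left
- nut_c (a point): second nut on stud c: brass hexagon, 50 mm across flats (57.7 over corners), 20 mm high; point at its centre, z up. Flats face its +x (red dash on top) and every 60 deg from there. Captive; clockwise from above runs it down 1.27 mm per rad. Below it the first nut: fixed dark hexagon, 42 mm across flats, 10 to 28 mm above the shelf
- run_c (a joint): how far the second nut on stud c has been run down, rad, grows clockwise seen from above: 4.0 = its underside meets the first nut (28 mm above the shelf); turns easily, 0.05 N m, and stays where it is left
- tight_c (a joint): how far the second nut on stud c has been tightened after meeting the first, rad, grows clockwise: 0 = merely touching, 0.6 = dead stop; moves only against about 0.4 N m, so only once run_c is at 4.0, and stays where it is left
- roll_0: roll of blue tape wound on a hard white core: outside diameter 60 mm, bore 17 mm, 24 mm high, 80 g; origin at the centre of its underside, z its axis. If present it is parked on stud a, resting on the shoulder 56 mm above the shelf, the spindle through its bore, right above the nuts; may be absent
- roll_1: roll of green tape wound on a hard white core: outside diameter 60 mm, bore 17 mm, 24 mm high, 80 g; origin at the centre of its underside, z its axis. If present it is parked on stud b, resting on the shoulder 56 mm above the shelf, the spindle through its bore, right above the nuts; may be absent
- roll_2: roll of orange tape wound on a hard white core: outside diameter 60 mm, bore 17 mm, 24 mm high, 80 g; origin at the centre of its underside, z its axis. If present it is parked on stud c, resting on the shoulder 56 mm above the shelf, the spindle through its bore, right above the nuts; may be absent
- tin: tall round steel tweezer tin with a green band and a dark weighted foot (centre of mass 27 mm up), 64 mm diameter, 110 mm high, about 400 g; origin at the centre of its underside, z up. It stands on one of the grey spots, 75 mm in front of a stud, in the gripper's way there
- soap_saver: blue silicone soap saver, 44 x 85 x 16 mm high, on a grey spot; origin at the centre of its underside; stays where it is
- nail_brush: nail brush with a wooden back, 42 x 85 x 20 mm high, on a grey spot; origin at the centre of its underside; stays where it is
- case_0: closed black razor case, 18 x 125 x 62 mm, standing in its slot; origin at the centre of its underside; bystander
- case_1: closed white razor case, 18 x 125 x 62 mm, standing in its slot; origin at the centre of its underside; bystander
- case_2: closed red razor case, 18 x 125 x 62 mm, standing in its slot; origin at the centre of its underside; bystander
- tray: open white tray fixed on the shelf at one side of the rack, 270 (x) x 120 (y) x 30 mm high outside, walls and floor 5 mm; origin at the centre of its underside
- tray_in (a point): centre of the tray's inner floor (5 mm above the shelf); inside 260 mm along x, 110 mm along y
- jar: glass apothecary jar with a steel cap, 76 mm diameter, 110 mm high, on the side of the rack away from the tray; bystander
There are look-alikes about, which are no part of the job. What is shaped like the roll_2 but turquoise is not meant.

How it is judged:
By the outcome, as a careful person would: the job done as asked, in the order asked, and still so for the second after the job is handed in, with the robot touching nothing.
Of roll_0, roll_1, roll_2 only 1 to 3 are there at a start; the rules pass over those that are not, and their reading is None.
At some moment in a run one of tin may be knocked a few centimetres aside while the robot is not near it.
Once in a run the grip may slacken for a moment while it holds something.
It also fails if it takes over 210 s, if anything falls off the work surface, if the arm or the gripper's body presses on something with over 40 N, if the wrist force passes 120 N, or if a joint passes its speed limit or range.

## Robot

A 6-joint arm with a two-finger parallel gripper is mounted at the origin on the work surface. World frame = base frame: x ahead of the robot, y to its left, z up, the work surface at z = 0. Lengths are in m, angles in rad, forces in N, time in s.
With the tool pointing down it reaches from about 0.425 to 0.95 m from the base axis. Payload 3.5 kg.
Tool frame: the origin (TCP) lies between the finger pads; the fingertips stand 25 mm ahead of it and the grasp point (between the pads) lies 6 mm ahead of it (ctrl.finger_overhang is the distance from the TCP to the fingertips, in m); x points along the fingers, y is the direction in which the jaws open and shut, and the axes are right-handed (so a half turn about x gives the same grasp; the last joint's range is limited). The gripper opens to 85 mm and grips with 20 to 120 N. Pads are 22 mm wide; open, the fingers measure 114 mm over their backs; the gripper's body (76 mm by 85 mm) begins 54 mm behind the grasp point. The pads swing forward as they close: fully open they stand 13 mm farther back than shut.
Start: joints at [-1.434, 0.286, 1.577, -0, 1.279, -0.15], TCP at [0.191, -0.647, 0.256] pointing down, gripper open.
Joint ranges: [-2.77, 2.77], [-0.9, 2.22], [0.21, 2.48], [-1.53, 4.67], [0.24, 2.81], [-2.84, 2.84]. Speed limits (rad/s): [2.79, 2.79, 3.14, 3.14, 3.14, 3.14].

## Interface

Orientations are given as a unit quaternion [x, y, z, w].
In Python, from plant import ctrl gives the robot as it stands.
- The arm moves only by the tool play_rows, never from a script. Its argument "targets" is a list of rows, each an object with "delta_pos": the shift along the world's x, y, z normalised to -1 to 1, where 1 is 1000 mm, a list of three; "delta_rot": the turn, a rotation vector about the world's x, y, z normalised to -1 to 1, where 1 is pi rad, a list of three; "claw": the finger opening in mm, from 0 to 85.4. In form: [{"delta_pos": [tx, ty, tz], "delta_rot": [wx, wy, wz], "claw": claw}, ...]. A call has 1 to 20 rows; each row is the pose to reach, as a shift and turn from the pose measured when the call began, turning the shorter way round; what a row does not reach only later rows make up. A row lasts 1/12 s, in which the tool goes at most 41.7 mm and 7.16 degrees, less where a joint would pass 70% of its speed; a pose out of reach is approached as far as the arm can. A call with a number of a shift or a turn outside -1 to 1 is refused whole. A call with a gripper value outside its range is refused whole. The fingers move at their own pace and stop on an object; "newtons" is the grip in N (left out, the last holds). Time passes only in rows, so rows that repeat a pose let the fingers close. It gives the time, the measured TCP pose, the force and the opening at its end, in the units of the state.
- ctrl.get_state(): the state, without advancing time (a new reading comes with each control period).
- ctrl.read_camera(name): name is "side" or "top" or "wrist"; returns the picture (384x512x3 uint8, blue, green, red); there is no depth.
- ctrl.calibration(name): a dict with "fx", "fy", "cx", "cy" (pixels), "k1" (the pictures are not rectified: a ray, as slopes to the right and down, at radius r is drawn at 1 + k1 r^2 times it, then the intrinsics apply), "camera_from_world" (4x4, takes a point from world to camera coordinates). Camera axes: x right, y down, z forward; pixel columns grow to the right and rows downward; lengths in m; the calibration is good to about 2 mm. A picture is of the moment at which its call begins: read the wrist's pose just before it. calibration takes no time and is no camera call; for the wrist camera it gives the pose at the moment of the call.
- ctrl.sign_off(): hands the job in, once; it reports no verdict.
The state is a dict: "time": time; "qpos": joint angles; "dq": joint speeds; "joint_efforts": joint torques, N m; "eef_pos": TCP position; "tcp_rot": TCP orientation; "contact_force": force on the tool from outside, world axes, zero at the start; "wrist_torque": the same for the moment, N m; "opening": opening from 0.0 (shut) to 1.0 (fully open).
Only numpy, scipy, OpenCV 4.12 (cv2) and the standard library are available. Lean on these libraries where they do the work, as an engineer would, in place of code of your own. Each camera call takes 0.05 s, during which the arm holds its last target. There are 200 camera calls.

## Working session

There is one attempt and no reset: what is moved stays moved. The work goes in short steps, Python scripts to look and compute and a tool call to move; the robot and the scene stay as the last step left them, time stands still between calls to the robot, and variables do not carry over. Pictures are saved under pics/ and viewed, about 12 in all and at most 16, crops included, and the job is handed in when it is done.

Besides the shell and the picture viewer there is one more tool, called after "Request:" as a command line: name --argument value ..., lists and objects as JSON in quotes. play_rows: Moves the arm, as the interface text tells. Its arguments: {"type":"object","properties":{"targets":{"type":"array"},"newtons":{"type":"number"}},"required":["targets"]}

```bash
ls; mkdir -p pics; cat > h.py <<'E'
import numpy as np, cv2
from plant import ctrl
def snap(n,f=None):
    c=ctrl.calibration(n); im=ctrl.read_camera(n)
    if f: cv2.imwrite('pics/'+f,im)
    return c,im
def ray(c,u,v):
    xd,yd=(u-c['cx'])/c['fx'],(v-c['cy'])/c['fy']
    x,y=xd,yd
    for _ in range(20):
        s=1+c['k1']*(x*x+y*y); x,y=xd/s,yd/s
    T=np.linalg.inv(np.array(c['camera_from_world']))
    return T[:3,3],T[:3,:3]@np.array([x,y,1.])
def onz(c,u,v,z):
    o,d=ray(c,u,v); return o+d*(z-o[2])/d[2]
def proj(c,p):
    q=np.array(c['camera_from_world'])@np.append(p,1.); x,y=q[:2]/q[2]; s=1+c['k1']*(x*x+y*y)
    return c['fx']*x*s+c['cx'],c['fy']*y*s+c['cy']
E
python3 - <<'E'
from h import *
for n in('top','side','wrist'):
    c,im=snap(n); print(n,{k:np.round(v,3).tolist() for k,v in c.items()})
    cv2.imwrite(f'pics/{n}0.png',im)
a=cv2.imread('pics/top0.png')
cv2.imwrite('pics/top0b.png',cv2.resize(a,(800,600),interpolation=cv2.INTER_CUBIC))
print(ctrl.get_state())
E
```

```text
pics
top {'fx': 348.857, 'fy': 348.857, 'cx': 254.275, 'cy': 188.921, 'k1': 0.009, 'camera_from_world': [[-0.021, -1.0, -0.016, -0.016], [-0.987, 0.023, -0.161, 0.584], [0.161, 0.013, -0.987, 0.851], [0.0, 0.0, 0.0, 1.0]]}
side {'fx': 464.259, 'fy': 464.259, 'cx': 248.96, 'cy': 188.427, 'k1': -0.022, 'camera_from_world': [[-0.976, -0.219, -0.015, 0.569], [-0.156, 0.74, -0.654, 0.18], [0.154, -0.636, -0.756, 1.23], [0.0, 0.0, 0.0, 1.0]]}
wrist {'fx': 313.939, 'fy': 313.939, 'cx': 254.715, 'cy': 187.087, 'k1': -0.082, 'camera_from_world': [[0.283, -0.959, -0.002, -0.674], [-0.91, -0.269, 0.316, -0.04], [-0.304, -0.088, -0.949, 0.381], [0.0, 0.0, 0.0, 1.0]]}
{'time': 0.15, 'qpos': array([-1.43399298e+00,  2.87006330e-01,  1.57787874e+00,  1.75704669e-05,
        1.27858006e+00, -1.49987858e-01]), 'dq': array([ 0.0012245 , -0.00214584, -0.00360608,  0.00129234, -0.00050984,
       -0.00172608]), 'joint_efforts': array([ 1.92891363e-03, -4.06603646e+01, -2.93140769e+01, -1.10713659e-04,
        3.94894072e-03, -6.92248136e-06]), 'eef_pos': array([ 0.19091563, -0.64694273,  0.25521484]), 'tcp_rot': array([ 0.69985962,  0.10170902, -0.699839  ,  0.10038508]), 'contact_force': array([-0.58349971, -0.43613937, -0.66320821]), 'wrist_torque': array([0.03911826, 0.02607971, 0.01199495]), 'opening': 0.9966358952271102}
```

View pics/top0b.png

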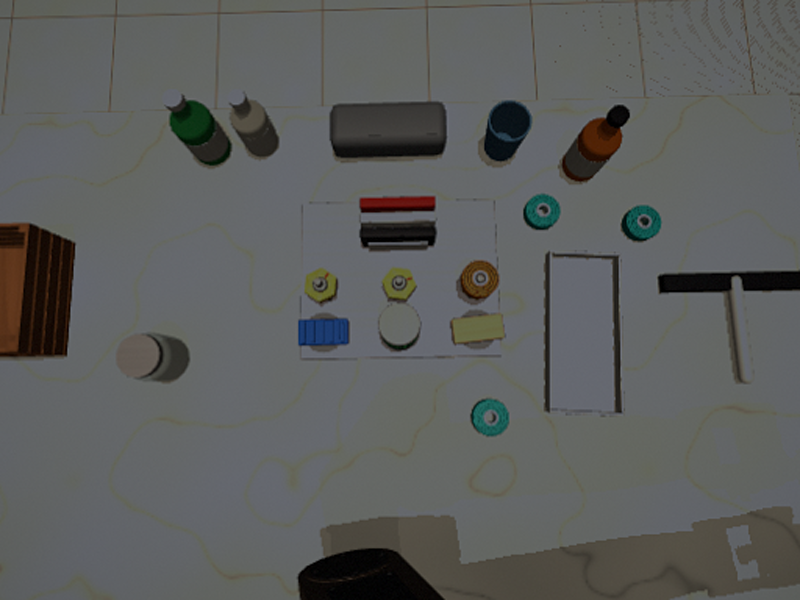

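View pics/side0.png

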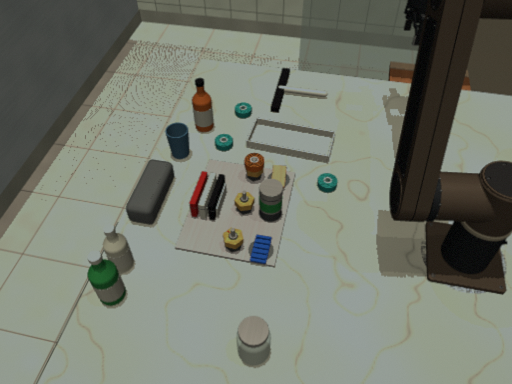

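The orange roll sits on stud c at (480,280) in the scaled top view. The other two studs have bare brass nuts at (320,285) and (399,284), and the tin stands on the middle spot at (399,326). The tray is on the right at (583,332), the jar on the left, and the turquoise decoys lie around the rack. Next I'll measure.

```bash
cat > m.py <<'E'
from h import *
c,im=snap('top'); s=.64
f=lambda u,v,z:onz(c,u*s,v*s,z)
P=[f(u,v,.01) for u,v in((303,203),(494,200),(500,357),(302,359))]
print('rack corners LF RF RN LN\n',np.round(P,4))
print('tray',np.round([f(u,v,.03) for u,v in((547,254),(621,254),(621,412),(546,411))],3))
hsv=cv2.cvtColor(im,cv2.COLOR_BGR2HSV)
def blobs(m):
    n,l,st,ce=cv2.connectedComponentsWithStats(m.astype(np.uint8)); return [(ce[i].round(1),st[i,4]) for i in range(1,n) if st[i,4]>60]
H,S,V=cv2.split(hsv)
for nm,m,z in(('brass',(H>22)&(H<34)&(S>120)&(V>90),.05),('orange',(H>5)&(H<20)&(S>120)&(V>60),.08),('blue',(H>100)&(H<125)&(S>150),.026)):
    for ce,a in blobs(m): print(nm,ce,a,np.round(onz(c,*ce,z),4))
print('tin top',f(399,324,.12))
st=ctrl.get_state(); print(st['qpos'].round(3))
from scipy.spatial.transform import Rotation as R
print(R.from_quat(st['tcp_rot']).as_matrix().round(3))
print('decoys',[f(u,v,.024).round(3) for u,v in((542,211),(641,222),(490,417))],'jar',f(140,356,.11))
x0,y0=200,120
cv2.imwrite('pics/crop1.png',cv2.resize(im[150:240,180:330],(800,480),interpolation=cv2.INTER_CUBIC))
E
python3 m.py
```

```text
rack corners LF RF RN LN
 [[ 0.7587  0.1347  0.01  ]
 [ 0.7553 -0.2024  0.01  ]
 [ 0.4804 -0.1989  0.01  ]
 [ 0.4843  0.1344  0.01  ]]
tray [[ 0.651 -0.283  0.03 ]
 [ 0.648 -0.407  0.03 ]
 [ 0.388 -0.385  0.03 ]
 [ 0.391 -0.265  0.03 ]]
brass [200.2 180.7] 102 [0.6078 0.1099 0.05  ]
brass [253.7 183.1] 125 [ 0.5983 -0.028   0.05  ]
brass [210.5 183. ] 71 [0.6012 0.0833 0.05  ]
orange [383.7  88.8] 323 [ 0.8317 -0.3686  0.08  ]
orange [  7.2 185.9] 1033 [0.6003 0.5878 0.08  ]
orange [306.8 178.2] 327 [ 0.6021 -0.1606  0.08  ]
blue [325.5  75.4] 167 [ 0.9007 -0.2327  0.026 ]
blue [315.7  95. ] 63 [ 0.8441 -0.2029  0.026 ]
blue [206.4 212.2] 509 [0.5283 0.0974 0.026 ]
tin top [ 0.52785982 -0.03173811  0.12      ]
[-1.434  0.287  1.578  0.     1.279 -0.15 ]
[[-0.     0.283 -0.959]
 [ 0.001 -0.959 -0.283]
 [-1.    -0.001 -0.   ]]
decoys [array([ 0.728, -0.281,  0.024]), array([ 0.704, -0.448,  0.024]), array([ 0.383, -0.175,  0.024])] jar [0.48932162 0.36077044 0.11      ]
```

View pics/crop1.png

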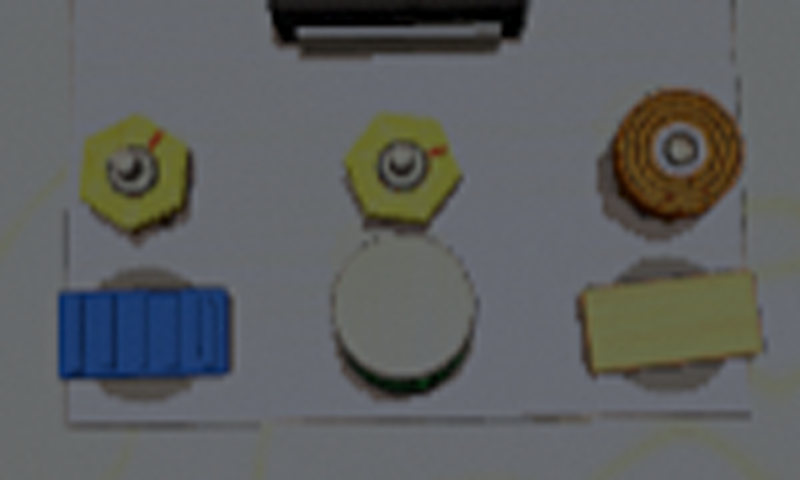

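Nuts a and b show their red dashes at about -35° and -71°. The orange roll is on c. I'll go above the tin now.

Request:
play_rows --targets '[{"delta_pos": [0.03,0.03,0],"delta_rot": [0,0,0],"claw": 85},{"delta_pos": [0.337,0.615,0],"delta_rot": [0,0,-0.091],"claw": 85},{"delta_pos": [0.337,0.615,0],"delta_rot": [0,0,-0.091],"claw": 85},{"delta_pos": [0.337,0.615,0],"delta_rot": [0,0,-0.091],"claw": 85},{"delta_pos": [0.337,0.615,0],"delta_rot": [0,0,-0.091],"claw": 85},{"delta_pos": [0.337,0.615,0],"delta_rot": [0,0,-0.091],"claw": 85},{"delta_pos": [0.337,0.615,0],"delta_rot": [0,0,-0.091],"claw": 85},{"delta_pos": [0.337,0.615,0],"delta_rot": [0,0,-0.091],"claw": 85},{"delta_pos": [0.337,0.615,0],"delta_rot": [0,0,-0.091],"claw": 85},{"delta_pos": [0.337,0.615,0],"delta_rot": [0,0,-0.091],"claw": 85},{"delta_pos": [0.337,0.615,0],"delta_rot": [0,0,-0.091],"claw": 85},{"delta_pos": [0.337,0.615,0],"delta_rot": [0,0,-0.091],"claw": 85},{"delta_pos": [0.337,0.615,0],"delta_rot": [0,0,-0.091],"claw": 85},{"delta_pos": [0.337,0.615,0],"delta_rot": [0,0,-0.091],"claw": 85},{"delta_pos": [0.337,0.615,0],"delta_rot": [0,0,-0.091],"claw": 85},{"delta_pos": [0.337,0.615,0],"delta_rot": [0,0,-0.091],"claw": 85},{"delta_pos": [0.337,0.615,0],"delta_rot": [0,0,-0.091],"claw": 85},{"delta_pos": [0.337,0.615,0],"delta_rot": [0,0,-0.091],"claw": 85},{"delta_pos": [0.337,0.615,0],"delta_rot": [0,0,-0.091],"claw": 85},{"delta_pos": [0.337,0.615,0],"delta_rot": [0,0,-0.091],"claw": 85}]'

```text
time: 1.87
eef_pos: [0.5276, -0.0321, 0.2551]
tcp_rot: [-0.707, -0.001, 0.707, -0.0]
contact_force: [-0.0, 0.4, 1.0]
opening: 0.996
```

```bash
python3 - <<'E'
from h import *
s=ctrl.get_state(); print(s['eef_pos'].round(4),s['tcp_rot'].round(3),s['qpos'].round(3))
c,im=snap('wrist'); cv2.imwrite('pics/w1.png',cv2.convertScaleAbs(cv2.resize(im,(768,576)),alpha=2))
for n,p in dict(a=(.603,.097,.082),b=(.602,-.033,.082),c=(.601,-.163,.082),tin=(.528,-.032,.12),spotb=(.527,-.032,.01)).items(): print(n,np.round(np.array(proj(c,p))*1.5))
E
```

```text
[ 0.5276 -0.0321  0.2551] [-0.707 -0.001  0.707 -0.   ] [-2.530e-01 -3.700e-02  1.935e+00  1.000e-03  1.244e+00  1.316e+00]
a [170. 139.]
b [385. 139.]
c [599. 144.]
tin [383. 277.]
spotb [383. 235.]
```

View pics/w1.png

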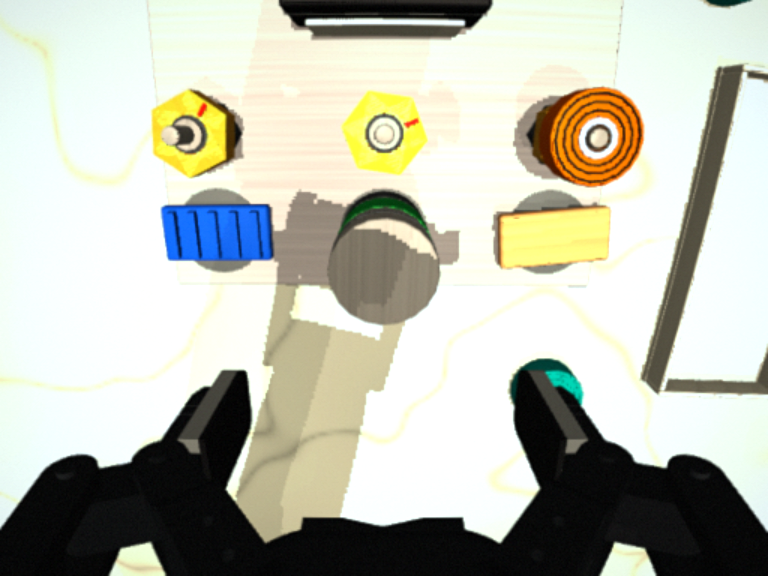

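The wrist view confirms the layout. The spindles are at (171,135), (384,133) and (599,137), about 3 mm further in x than the top camera gave. I'll lower over the tin and grip it.

Request:
play_rows --targets '[{"delta_pos": [0.002,0,-0.04],"delta_rot": [0,0,0],"claw": 85},{"delta_pos": [0.002,0,-0.08],"delta_rot": [0,0,0],"claw": 85},{"delta_pos": [0.002,0,-0.11],"delta_rot": [0,0,0],"claw": 85},{"delta_pos": [0.002,0,-0.14],"delta_rot": [0,0,0],"claw": 85},{"delta_pos": [0.002,0,-0.16],"delta_rot": [0,0,0],"claw": 85},{"delta_pos": [0.002,0,-0.165],"delta_rot": [0,0,0],"claw": 85},{"delta_pos": [0.002,0,-0.165],"delta_rot": [0,0,0],"claw": 75},{"delta_pos": [0.002,0,-0.165],"delta_rot": [0,0,0],"claw": 55},{"delta_pos": [0.002,0,-0.165],"delta_rot": [0,0,0],"claw": 55},{"delta_pos": [0.002,0,-0.165],"delta_rot": [0,0,0],"claw": 55},{"delta_pos": [0.002,0,-0.165],"delta_rot": [0,0,0],"claw": 55},{"delta_pos": [0.002,0,-0.165],"delta_rot": [0,0,0],"claw": 55},{"delta_pos": [0.002,0,-0.165],"delta_rot": [0,0,0],"claw": 55},{"delta_pos": [0.002,0,-0.165],"delta_rot": [0,0,0],"claw": 55}]' --newtons 50

```text
time: 3.08
eef_pos: [0.5305, -0.0332, 0.0916]
tcp_rot: [0.708, 0.0, -0.706, 0.0]
contact_force: [-0.6, -1.1, 5.3]
opening: 0.735
```

Request:
play_rows --targets '[{"delta_pos": [0,0,0.02],"delta_rot": [0,0,0],"claw": 55},{"delta_pos": [0,0,0.05],"delta_rot": [0,0,0],"claw": 55},{"delta_pos": [0,0,0.08],"delta_rot": [0,0,0],"claw": 55},{"delta_pos": [0,0,0.1],"delta_rot": [0,0,0],"claw": 55},{"delta_pos": [0,0.02,0.1],"delta_rot": [0,0,0],"claw": 55},{"delta_pos": [0,0.05,0.1],"delta_rot": [0,0,0],"claw": 55},{"delta_pos": [0.01,0.08,0.1],"delta_rot": [0,0,0],"claw": 55},{"delta_pos": [0.01,0.11,0.1],"delta_rot": [0,0,0],"claw": 55},{"delta_pos": [0.02,0.14,0.1],"delta_rot": [0,0,0],"claw": 55},{"delta_pos": [0.02,0.17,0.1],"delta_rot": [0,0,0],"claw": 55},{"delta_pos": [0.02,0.2,0.1],"delta_rot": [0,0,0],"claw": 55},{"delta_pos": [0.02,0.23,0.1],"delta_rot": [0,0,0],"claw": 55},{"delta_pos": [0.02,0.25,0.1],"delta_rot": [0,0,0],"claw": 55},{"delta_pos": [0.02,0.263,0.1],"delta_rot": [0,0,0],"claw": 55},{"delta_pos": [0.02,0.263,0.1],"delta_rot": [0,0,0],"claw": 55},{"delta_pos": [0.02,0.263,0.1],"delta_rot": [0,0,0],"claw": 55}]'

```text
time: 4.42
eef_pos: [0.5496, 0.2299, 0.1903]
tcp_rot: [-0.707, -0.0, 0.707, -0.001]
contact_force: [0.5, -1.3, -4.4]
opening: 0.741
```

```bash
python3 - <<'E'
from h import *
s=ctrl.get_state(); print(s['eef_pos'].round(4),s['qpos'].round(3),s['contact_force'].round(1),s['opening'])
c,im=snap('side'); cv2.imwrite('pics/s1.png',cv2.convertScaleAbs(cv2.resize(im[100:384,100:478],(756,568)),alpha=2))
E
```

```text
[0.5496 0.2299 0.1903] [ 2.260e-01  1.770e-01  1.833e+00 -1.000e-03  1.133e+00  1.796e+00] [ 0.5 -1.3 -4.4] 0.7410477656970041
```

View pics/s1.png

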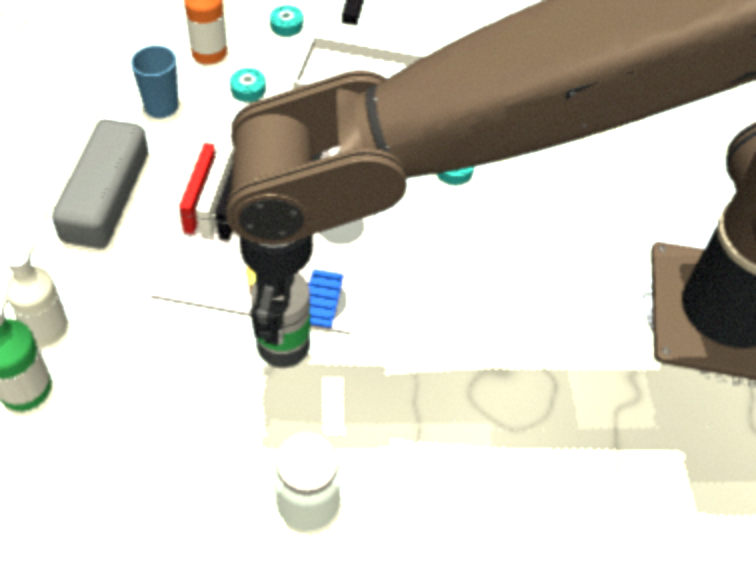

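The tin hangs upright, bottom at about (283,350), clear of the rack and jar. I'll lower it slowly, then release.

Request:
play_rows --targets '[{"delta_pos": [0,0,-0.03],"delta_rot": [0,0,0],"claw": 55},{"delta_pos": [0,0,-0.06],"delta_rot": [0,0,0],"claw": 55},{"delta_pos": [0,0,-0.08],"delta_rot": [0,0,0],"claw": 55},{"delta_pos": [0,0,-0.095],"delta_rot": [0,0,0],"claw": 55},{"delta_pos": [0,0,-0.102],"delta_rot": [0,0,0],"claw": 55},{"delta_pos": [0,0,-0.106],"delta_rot": [0,0,0],"claw": 55},{"delta_pos": [0,0,-0.109],"delta_rot": [0,0,0],"claw": 55},{"delta_pos": [0,0,-0.109],"delta_rot": [0,0,0],"claw": 55},{"delta_pos": [0,0,-0.109],"delta_rot": [0,0,0],"claw": 55}]'

```text
time: 5.22
eef_pos: [0.5509, 0.2291, 0.0829]
tcp_rot: [0.708, -0.0, -0.706, 0.0]
contact_force: [0.3, 0.1, -5.1]
opening: 0.739
```

Request:
play_rows --targets '[{"delta_pos": [0,0,0],"delta_rot": [0,0,0],"claw": 70},{"delta_pos": [0,0,0],"delta_rot": [0,0,0],"claw": 80},{"delta_pos": [0,0,0],"delta_rot": [0,0,0],"claw": 85},{"delta_pos": [0,0,0],"delta_rot": [0,0,0],"claw": 85},{"delta_pos": [0,0,0],"delta_rot": [0,0,0],"claw": 85},{"delta_pos": [0,0,0.03],"delta_rot": [0,0,0],"claw": 85},{"delta_pos": [0,0,0.07],"delta_rot": [0,0,0],"claw": 85},{"delta_pos": [0,0,0.11],"delta_rot": [0,0,0],"claw": 85},{"delta_pos": [0,0,0.14],"delta_rot": [0,0,0],"claw": 85},{"delta_pos": [0,0,0.15],"delta_rot": [0,0,0],"claw": 85},{"delta_pos": [0,0,0.15],"delta_rot": [0,0,0],"claw": 85}]'

```text
time: 6.13
eef_pos: [0.5529, 0.2297, 0.2375]
tcp_rot: [0.711, 0.001, -0.703, -0.0]
contact_force: [-0.3, -0.5, -0.3]
opening: 0.998
```

Request:
play_rows --targets '[{"delta_pos": [0.051,-0.393,-0.02],"delta_rot": [0,0,0.5],"claw": 85},{"delta_pos": [0.051,-0.393,-0.02],"delta_rot": [0,0,0.5],"claw": 85},{"delta_pos": [0.051,-0.393,-0.02],"delta_rot": [0,0,0.5],"claw": 85},{"delta_pos": [0.051,-0.393,-0.02],"delta_rot": [0,0,0.5],"claw": 85},{"delta_pos": [0.051,-0.393,-0.02],"delta_rot": [0,0,0.5],"claw": 85},{"delta_pos": [0.051,-0.393,-0.02],"delta_rot": [0,0,0.5],"claw": 85},{"delta_pos": [0.051,-0.393,-0.02],"delta_rot": [0,0,0.5],"claw": 85},{"delta_pos": [0.051,-0.393,-0.02],"delta_rot": [0,0,0.5],"claw": 85},{"delta_pos": [0.051,-0.393,-0.02],"delta_rot": [0,0,0.5],"claw": 85},{"delta_pos": [0.051,-0.393,-0.02],"delta_rot": [0,0,0.5],"claw": 85},{"delta_pos": [0.051,-0.393,-0.02],"delta_rot": [0,0,0.5],"claw": 85},{"delta_pos": [0.051,-0.393,-0.02],"delta_rot": [0,0,0.5],"claw": 85},{"delta_pos": [0.051,-0.393,-0.02],"delta_rot": [0,0,0.5],"claw": 85},{"delta_pos": [0.051,-0.393,-0.02],"delta_rot": [0,0,0.5],"claw": 85},{"delta_pos": [0.051,-0.393,-0.02],"delta_rot": [0,0,0.5],"claw": 85},{"delta_pos": [0.051,-0.393,-0.02],"delta_rot": [0,0,0.5],"claw": 85},{"delta_pos": [0.051,-0.393,-0.02],"delta_rot": [0,0,0.5],"claw": 85}]'

```text
time: 7.55
eef_pos: [0.6035, -0.1629, 0.2165]
tcp_rot: [0.502, 0.503, -0.498, 0.496]
contact_force: [-1.0, -0.3, 0.7]
opening: 0.994
```

```bash
python3 - <<'E'
from h import *
s=ctrl.get_state(); print(s['eef_pos'].round(4),s['tcp_rot'].round(3),s['qpos'].round(3))
c,im=snap('wrist'); cv2.imwrite('pics/w2.png',cv2.convertScaleAbs(cv2.resize(im,(768,576)),alpha=2))
for n,p in dict(b=(.605,-.033,.082),c=(.604,-.163,.082)).items(): print(n,np.round(np.array(proj(c,p))*1.5))
H,S,V=cv2.split(cv2.cvtColor(im,cv2.COLOR_BGR2HSV))
m=((H>3)&(H<22)&(S>120)&(V>50)).astype(np.uint8)
for k in cv2.findContours(m,0,2)[0]:
    if cv2.contourArea(k)>800:
        (u,v),r=cv2.minEnclosingCircle(k); print(u*1.5,v*1.5,r*1.5,onz(c,u,v,.08).round(4))
E
```

```text
[ 0.6035 -0.1629  0.2165] [ 0.502  0.503 -0.498  0.496] [-0.429  0.215  1.737  0.01   1.196 -0.432]
b [383.  28.]
c [382. 280.]
382.20536041259766 270.0 54.49643898010254 [ 0.6044 -0.1578  0.08  ]
271.5 251.25 67.60423278808594 [ 0.5423 -0.1469  0.08  ]
```

View pics/w2.png

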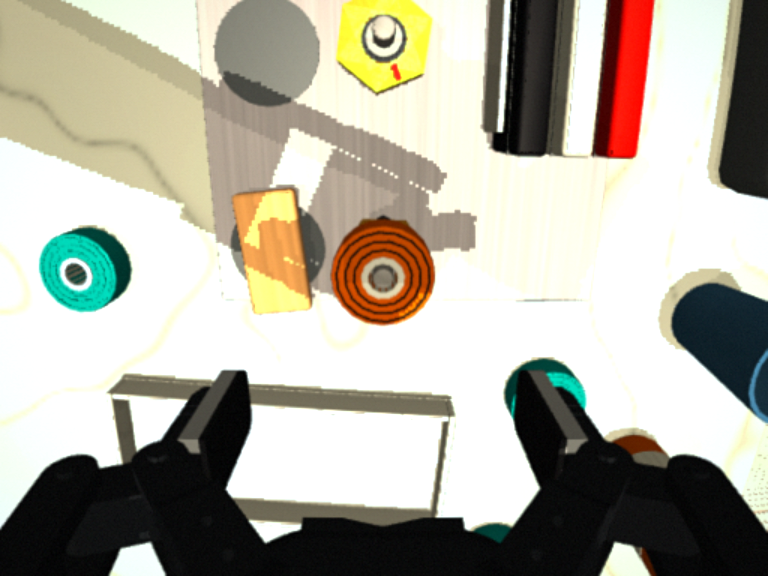

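The roll sits at (383,272), within 2 mm of the prediction, and the empty tray is visible below it. I'll grip the roll.

Request:
play_rows --targets '[{"delta_pos": [0.001,0.001,-0.04],"delta_rot": [0,0,0],"claw": 80},{"delta_pos": [0.001,0.001,-0.08],"delta_rot": [0,0,0],"claw": 80},{"delta_pos": [0.001,0.001,-0.11],"delta_rot": [0,0,0],"claw": 80},{"delta_pos": [0.001,0.001,-0.13],"delta_rot": [0,0,0],"claw": 80},{"delta_pos": [0.001,0.001,-0.1365],"delta_rot": [0,0,0],"claw": 80},{"delta_pos": [0.001,0.001,-0.1365],"delta_rot": [0,0,0],"claw": 70},{"delta_pos": [0.001,0.001,-0.1365],"delta_rot": [0,0,0],"claw": 55},{"delta_pos": [0.001,0.001,-0.1365],"delta_rot": [0,0,0],"claw": 50},{"delta_pos": [0.001,0.001,-0.1365],"delta_rot": [0,0,0],"claw": 50},{"delta_pos": [0.001,0.001,-0.1365],"delta_rot": [0,0,0],"claw": 50},{"delta_pos": [0.001,0.001,-0.1365],"delta_rot": [0,0,0],"claw": 50},{"delta_pos": [0.001,0.001,-0.1365],"delta_rot": [0,0,0],"claw": 50}]' --newtons 40

```text
time: 8.6
eef_pos: [0.6056, -0.1623, 0.082]
tcp_rot: [0.503, 0.502, -0.497, 0.498]
contact_force: [-0.5, 0.4, 3.2]
opening: 0.673
```

Request:
play_rows --targets '[{"delta_pos": [0,0,0.01],"delta_rot": [0,0,0],"claw": 50},{"delta_pos": [0,0,0.025],"delta_rot": [0,0,0],"claw": 50},{"delta_pos": [0,0,0.04],"delta_rot": [0,0,0],"claw": 50},{"delta_pos": [0,0,0.06],"delta_rot": [0,0,0],"claw": 50},{"delta_pos": [0,0,0.06],"delta_rot": [0,0,0],"claw": 50},{"delta_pos": [0,0,0.06],"delta_rot": [0,0,0],"claw": 50},{"delta_pos": [-0.02,-0.04,0.06],"delta_rot": [0,0,0],"claw": 50},{"delta_pos": [-0.04,-0.08,0.06],"delta_rot": [0,0,0],"claw": 50},{"delta_pos": [-0.06,-0.11,0.06],"delta_rot": [0,0,0],"claw": 50},{"delta_pos": [-0.07,-0.14,0.06],"delta_rot": [0,0,0],"claw": 50},{"delta_pos": [-0.08,-0.173,0.06],"delta_rot": [0,0,0],"claw": 50},{"delta_pos": [-0.08,-0.173,0.06],"delta_rot": [0,0,0],"claw": 50},{"delta_pos": [-0.08,-0.173,0.06],"delta_rot": [0,0,0],"claw": 50}]'

```text
time: 9.68
eef_pos: [0.5241, -0.3365, 0.1403]
tcp_rot: [0.504, 0.502, -0.498, 0.496]
contact_force: [0.5, -0.2, -0.8]
opening: 0.669
```

```bash
python3 - <<'E'
from h import *
s=ctrl.get_state(); print(s['eef_pos'].round(4),s['opening'],s['contact_force'].round(1))
c,im=snap('wrist'); cv2.imwrite('pics/w3.png',cv2.convertScaleAbs(cv2.resize(im,(640,480)),alpha=2))
E
```

```text
[ 0.5241 -0.3365  0.1403] 0.6694799784576534 [ 0.5 -0.2 -0.8]
```

View pics/w3.png

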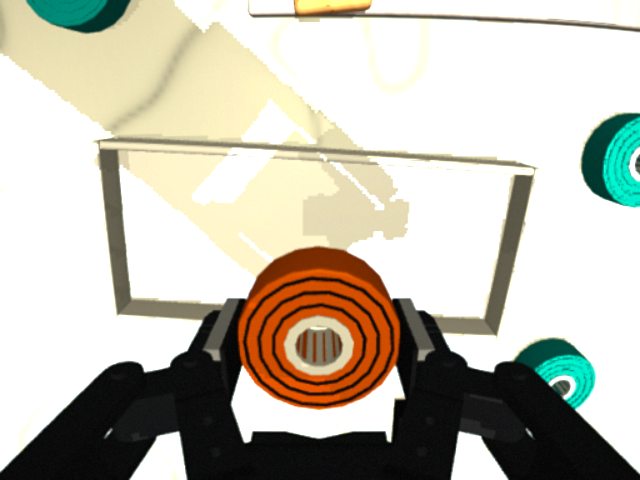

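The roll is held at (320,340), over the tray. I'll lower and release it.

Request:
play_rows --targets '[{"delta_pos": [0,0,-0.03],"delta_rot": [0,0,0],"claw": 50},{"delta_pos": [0,0,-0.06],"delta_rot": [0,0,0],"claw": 50},{"delta_pos": [0,0,-0.085],"delta_rot": [0,0,0],"claw": 50},{"delta_pos": [0,0,-0.1],"delta_rot": [0,0,0],"claw": 50},{"delta_pos": [0,0,-0.106],"delta_rot": [0,0,0],"claw": 50},{"delta_pos": [0,0,-0.108],"delta_rot": [0,0,0],"claw": 50},{"delta_pos": [0,0,-0.108],"delta_rot": [0,0,0],"claw": 50},{"delta_pos": [0,0,-0.108],"delta_rot": [0,0,0],"claw": 65},{"delta_pos": [0,0,-0.108],"delta_rot": [0,0,0],"claw": 75},{"delta_pos": [0,0,-0.108],"delta_rot": [0,0,0],"claw": 80},{"delta_pos": [0,0,-0.108],"delta_rot": [0,0,0],"claw": 80},{"delta_pos": [0,0,-0.09],"delta_rot": [0,0,0],"claw": 80},{"delta_pos": [0,0,-0.06],"delta_rot": [0,0,0],"claw": 80},{"delta_pos": [0,0,-0.02],"delta_rot": [0,0,0],"claw": 80},{"delta_pos": [0,0,0.02],"delta_rot": [0,0,0],"claw": 80},{"delta_pos": [0,0,0.02],"delta_rot": [0,0,0],"claw": 80}]'

```text
time: 11.07
eef_pos: [0.5287, -0.3387, 0.1712]
tcp_rot: [0.503, 0.496, -0.497, 0.503]
contact_force: [2.1, -0.4, 2.5]
opening: 0.937
```

Request:
play_rows --targets '[{"delta_pos": [0.076,0.177,0.03],"delta_rot": [0,0,0],"claw": 65},{"delta_pos": [0.076,0.177,0.03],"delta_rot": [0,0,0],"claw": 65},{"delta_pos": [0.076,0.177,0.03],"delta_rot": [0,0,0],"claw": 65},{"delta_pos": [0.076,0.177,0.03],"delta_rot": [0,0,0],"claw": 65},{"delta_pos": [0.076,0.177,0.03],"delta_rot": [0,0,0],"claw": 65},{"delta_pos": [0.076,0.177,0.03],"delta_rot": [0,0,0],"claw": 65},{"delta_pos": [0.076,0.177,0.03],"delta_rot": [0,0,0],"claw": 65},{"delta_pos": [0.076,0.177,0.03],"delta_rot": [0,0,0],"claw": 65},{"delta_pos": [0.076,0.177,0.03],"delta_rot": [0,0,0],"claw": 65}]'

```text
time: 11.82
eef_pos: [0.604, -0.1629, 0.2006]
tcp_rot: [0.504, 0.496, -0.498, 0.502]
contact_force: [0.3, -0.3, 0.5]
opening: 0.765
```

```bash
cat > nuts.py <<'E'
import sys
from h import *
def nuts(c,im,show=True):
    H,S,V=cv2.split(cv2.cvtColor(im,cv2.COLOR_BGR2HSV))
    m=((H>24)&(H<36)&(S>140)&(V>70)).astype(np.uint8)
    k=np.ones((5,5),np.uint8); m=cv2.morphologyEx(m,cv2.MORPH_CLOSE,np.ones((9,9),np.uint8))
    for q in cv2.findContours(m,0,2)[0]:
        if cv2.contourArea(q)<400: continue
        P=np.array([onz(c,*p[0],.051)[:2] for p in cv2.convexHull(q)])*1000
        # facing direction of hull edges, length-weighted sixth harmonic
        E=np.roll(P,-1,0)-P; L=np.hypot(*E.T); th=np.arctan2(E[:,1],E[:,0])
        a=np.degrees(np.angle((L*np.exp(6j*(th-np.pi/2))).sum())/6)
        (x,y),r=cv2.minEnclosingCircle(P.astype(np.float32))
        print('nut at',round(x),round(y),'r',round(r,1),'flat angle mod60',round(a,1),'qual',round(abs((L*np.exp(6j*th)).sum())/L.sum(),2))
    red=((H<6)|(H>174))&(S>150)&(V>60)
    n,l,st,ce=cv2.connectedComponentsWithStats(red.astype(np.uint8))
    for i in range(1,n):
        if 4<st[i,4]<300: print('red',onz(c,*ce[i],.053).round(4),st[i,4])
if __name__=='__main__':
    s=ctrl.get_state(); print(s['eef_pos'].round(4),s['qpos'].round(3))
    c,im=snap('wrist'); nuts(c,im)
    cv2.imwrite('pics/'+sys.argv[1],cv2.convertScaleAbs(cv2.resize(im,(640,480)),alpha=2))
E
python3 nuts.py w4.png
```

```text
[ 0.604  -0.1629  0.2006] [-0.427  0.224  1.758  0.005  1.15  -0.426]
nut at 605 -32 r 28.8 flat angle mod60 -13.2 qual 0.48
red [ 0.6118 -0.0502  0.053 ] 31
red [ 0.6208 -0.1724  0.053 ] 21
```

View pics/w4.png

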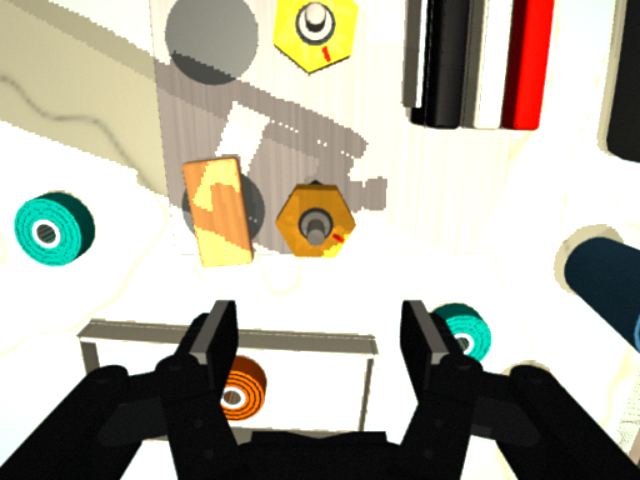

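The roll lies flat in the tray at (237,388). Nut c's flats face about -32° (mod 60), so I'll grip at 88° with joint 6 near its negative end.

Request:
play_rows --targets '[{"delta_pos": [0.001,0.001,-0.05],"delta_rot": [0,0,0.489],"claw": 65},{"delta_pos": [0.001,0.001,-0.05],"delta_rot": [0,0,0.489],"claw": 65},{"delta_pos": [0.001,0.001,-0.05],"delta_rot": [0,0,0.489],"claw": 65},{"delta_pos": [0.001,0.001,-0.05],"delta_rot": [0,0,0.489],"claw": 65},{"delta_pos": [0.001,0.001,-0.05],"delta_rot": [0,0,0.489],"claw": 65},{"delta_pos": [0.001,0.001,-0.05],"delta_rot": [0,0,0.489],"claw": 65},{"delta_pos": [0.001,0.001,-0.05],"delta_rot": [0,0,0.489],"claw": 65},{"delta_pos": [0.001,0.001,-0.05],"delta_rot": [0,0,0.489],"claw": 65},{"delta_pos": [0.001,0.001,-0.05],"delta_rot": [0,0,0.489],"claw": 65},{"delta_pos": [0.001,0.001,-0.05],"delta_rot": [0,0,0.489],"claw": 65},{"delta_pos": [0.001,0.001,-0.05],"delta_rot": [0,0,0.489],"claw": 65},{"delta_pos": [0.001,0.001,-0.05],"delta_rot": [0,0,0.489],"claw": 65},{"delta_pos": [0.001,0.001,-0.05],"delta_rot": [0,0,0.489],"claw": 65},{"delta_pos": [0.001,0.001,-0.05],"delta_rot": [0,0,0.489],"claw": 65},{"delta_pos": [0.001,0.001,-0.05],"delta_rot": [0,0,0.489],"claw": 65},{"delta_pos": [0.001,0.001,-0.08],"delta_rot": [0,0,0.489],"claw": 65},{"delta_pos": [0.001,0.001,-0.1],"delta_rot": [0,0,0.489],"claw": 65},{"delta_pos": [0.001,0.001,-0.1],"delta_rot": [0,0,0.489],"claw": 65}]'

```text
time: 13.37
eef_pos: [0.6016, -0.1613, 0.0954]
tcp_rot: [0.019, 0.71, -0.009, 0.704]
contact_force: [-0.7, -0.3, -0.7]
opening: 0.761
```

```bash
python3 - <<'E'
from h import *
s=ctrl.get_state(); print(s['eef_pos'].round(4),s['tcp_rot'].round(3),s['qpos'].round(3),s['wrist_torque'].round(2))
E
```

```text
[ 0.6016 -0.1613  0.0954] [ 0.019  0.71  -0.009  0.704] [-0.428  0.354  1.808  0.012  0.994 -1.965] [-0.05  0.06 -0.01]
```

```bash
cat > go.py <<'E'
import sys
from h import *
from scipy.spatial.transform import Rotation as R
x,y,z,deg=map(float,sys.argv[1:5])
s=ctrl.get_state(); r0=R.from_quat(s['tcp_rot']); a=np.radians(deg)
X=np.array([0,0,-1.]);Y=np.array([np.cos(a),np.sin(a),0])
rt=R.from_matrix(np.c_[X,Y,np.cross(X,Y)])
print('t',s['time'],'pos',s['eef_pos'].round(4),'q',s['qpos'].round(3),'open',round(s['opening']*85.4,1),'F',s['contact_force'].round(1),'M',s['wrist_torque'].round(2))
m=r0.as_matrix(); print('yaw',round(np.degrees(np.arctan2(m[1,1],m[0,1])),1),'tilt',m[:2,0].round(3))
print('dpos',(np.array([x,y,z])-s['eef_pos']).round(4),'drot',((rt*r0.inv()).as_rotvec()/np.pi).round(4))
E
python3 go.py .605 -.162 .045 88
```

```text
t 13.3667 pos [ 0.6016 -0.1613  0.0954] q [-0.428  0.354  1.808  0.012  0.994 -1.965] open 65.0 F [-0.7 -0.3 -0.7] M [-0.05  0.06 -0.01]
yaw 87.7 tilt [-0.008  0.015]
dpos [ 0.0034 -0.0007 -0.0504] drot [-0.0048 -0.0027  0.0017]
```

Request:
play_rows --targets '[{"delta_pos": [0.0035,-0.0007,-0.02],"delta_rot": [-0.0048,-0.0027,0.0017],"claw": 65},{"delta_pos": [0.0035,-0.0007,-0.035],"delta_rot": [-0.0048,-0.0027,0.0017],"claw": 65},{"delta_pos": [0.0035,-0.0007,-0.045],"delta_rot": [-0.0048,-0.0027,0.0017],"claw": 65},{"delta_pos": [0.0035,-0.0007,-0.05],"delta_rot": [-0.0048,-0.0027,0.0017],"claw": 65},{"delta_pos": [0.0035,-0.0007,-0.05],"delta_rot": [-0.0048,-0.0027,0.0017],"claw": 60},{"delta_pos": [0.0035,-0.0007,-0.05],"delta_rot": [-0.0048,-0.0027,0.0017],"claw": 52},{"delta_pos": [0.0035,-0.0007,-0.05],"delta_rot": [-0.0048,-0.0027,0.0017],"claw": 44},{"delta_pos": [0.0035,-0.0007,-0.05],"delta_rot": [-0.0048,-0.0027,0.0017],"claw": 44},{"delta_pos": [0.0035,-0.0007,-0.05],"delta_rot": [-0.0048,-0.0027,0.0017],"claw": 44},{"delta_pos": [0.0035,-0.0007,-0.05],"delta_rot": [-0.0048,-0.0027,0.0017],"claw": 44},{"delta_pos": [0.0035,-0.0007,-0.05],"delta_rot": [-0.0048,-0.0027,0.0017],"claw": 44},{"delta_pos": [0.0035,-0.0007,-0.05],"delta_rot": [-0.0048,-0.0027,0.0017],"claw": 44}]' --newtons 50

```text
time: 14.37
eef_pos: [0.6058, -0.1629, 0.0467]
tcp_rot: [0.012, 0.706, -0.013, 0.708]
contact_force: [-2.7, -3.8, 5.7]
opening: 0.578
```

```bash
python3 go.py .605 -.162 .045 88
```

```text
t 14.3667 pos [ 0.6058 -0.1629  0.0467] q [-4.240e-01  4.270e-01  1.816e+00 -1.000e-03  8.960e-01 -1.959e+00] open 49.4 F [-2.7 -3.8  5.7] M [-0.55  0.39 -0.03]
yaw 88.0 tilt [ 0.002 -0.002]
dpos [-0.0008  0.0009 -0.0017] drot [ 0.0006  0.0006 -0.    ]
```

Gripped: 49.4 mm opening, yaw 88°. First turning stroke.

Request:
play_rows --targets '[{"delta_pos": [-0.0005,0.0005,0],"delta_rot": [0,0,-0.02],"claw": 44},{"delta_pos": [-0.0005,0.0005,-0.0002],"delta_rot": [0,0,-0.055],"claw": 44},{"delta_pos": [-0.0005,0.0005,-0.0004],"delta_rot": [0,0,-0.09],"claw": 44},{"delta_pos": [-0.0005,0.0005,-0.0005],"delta_rot": [0,0,-0.125],"claw": 44},{"delta_pos": [-0.0005,0.0005,-0.0006],"delta_rot": [0,0,-0.16],"claw": 44},{"delta_pos": [-0.0005,0.0005,-0.0008],"delta_rot": [0,0,-0.195],"claw": 44},{"delta_pos": [-0.0005,0.0005,-0.001],"delta_rot": [0,0,-0.23],"claw": 44},{"delta_pos": [-0.0005,0.0005,-0.0011],"delta_rot": [0,0,-0.265],"claw": 44},{"delta_pos": [-0.0005,0.0005,-0.0012],"delta_rot": [0,0,-0.3],"claw": 44},{"delta_pos": [-0.0005,0.0005,-0.0014],"delta_rot": [0,0,-0.335],"claw": 44},{"delta_pos": [-0.0005,0.0005,-0.0015],"delta_rot": [0,0,-0.37],"claw": 44},{"delta_pos": [-0.0005,0.0005,-0.0016],"delta_rot": [0,0,-0.405],"claw": 44},{"delta_pos": [-0.0005,0.0005,-0.0018],"delta_rot": [0,0,-0.44],"claw": 44},{"delta_pos": [-0.0005,0.0005,-0.002],"delta_rot": [0,0,-0.475],"claw": 44},{"delta_pos": [-0.0005,0.0005,-0.002],"delta_rot": [0,0,-0.5],"claw": 44},{"delta_pos": [-0.0005,0.0005,-0.002],"delta_rot": [0,0,-0.5],"claw": 44}]'

```text
time: 15.7
eef_pos: [0.6036, -0.165, 0.0448]
tcp_rot: [-0.506, -0.491, 0.512, -0.491]
contact_force: [-7.7, -10.9, 5.0]
opening: 0.576
```

```bash
python3 go.py .605 -.162 .043 -90
```

```text
t 15.7 pos [ 0.6036 -0.165   0.0448] q [-0.426  0.43   1.816 -0.01   0.899 -0.383] open 49.2 F [ -7.7 -10.9   5. ] M [-1.63  1.15 -0.08]
yaw -2.1 tilt [-0.006 -0.006]
dpos [ 0.0014  0.003  -0.0018] drot [-1.000e-04 -3.100e-03 -4.885e-01]
```

The rotation carried a 2.2 mm grip offset, which puts stud c at (0.6036, -0.163). I'll regrip centred.

Request:
play_rows --targets '[{"delta_pos": [0,0.001,0],"delta_rot": [0,0,0],"claw": 58},{"delta_pos": [0,0.0021,0],"delta_rot": [0,0,0],"claw": 58},{"delta_pos": [0,0.0021,0],"delta_rot": [0,0,0],"claw": 58},{"delta_pos": [0,0.0021,0],"delta_rot": [0,0,0],"claw": 58},{"delta_pos": [0,0.0021,0],"delta_rot": [0,0,0],"claw": 44},{"delta_pos": [0,0.0021,0],"delta_rot": [0,0,0],"claw": 44},{"delta_pos": [0,0.0021,0],"delta_rot": [0,0,0],"claw": 44},{"delta_pos": [0,0.0021,0],"delta_rot": [0,0,0],"claw": 44},{"delta_pos": [0,0.0021,0],"delta_rot": [0,0,0],"claw": 44},{"delta_pos": [0,0.0021,0],"delta_rot": [0,0,0],"claw": 44},{"delta_pos": [0,0.0021,0],"delta_rot": [0,0,0],"claw": 44}]' --newtons 70

```text
time: 16.62
eef_pos: [0.6035, -0.1621, 0.0447]
tcp_rot: [-0.506, -0.491, 0.512, -0.49]
contact_force: [-1.7, 5.7, 3.9]
opening: 0.571
```

```bash
python3 go.py .6036 -.163 .043 -120
```

```text
t 16.6167 pos [ 0.6035 -0.1621  0.0447] q [-0.422  0.429  1.818 -0.009  0.9   -0.38 ] open 48.7 F [-1.7  5.7  3.9] M [0.79 0.2  0.01]
yaw -2.1 tilt [-0.007 -0.005]
dpos [ 0.0001 -0.0009 -0.0017] drot [-0.0014 -0.0029 -0.6552]
```

Request:
play_rows --targets '[{"delta_pos": [0,0,0],"delta_rot": [0,0,-0.025],"claw": 44},{"delta_pos": [0,0,-0.0002],"delta_rot": [0,0,-0.06],"claw": 44},{"delta_pos": [0,0,-0.0004],"delta_rot": [0,0,-0.095],"claw": 44},{"delta_pos": [0,0,-0.0005],"delta_rot": [0,0,-0.13],"claw": 44},{"delta_pos": [0,0,-0.0006],"delta_rot": [0,0,-0.165],"claw": 44},{"delta_pos": [0,0,-0.0008],"delta_rot": [0,0,-0.2],"claw": 44},{"delta_pos": [0,0,-0.001],"delta_rot": [0,0,-0.235],"claw": 44},{"delta_pos": [0,0,-0.0011],"delta_rot": [0,0,-0.27],"claw": 44},{"delta_pos": [0,0,-0.0012],"delta_rot": [0,0,-0.305],"claw": 44},{"delta_pos": [0,0,-0.0014],"delta_rot": [0,0,-0.34],"claw": 44},{"delta_pos": [0,0,-0.0015],"delta_rot": [0,0,-0.375],"claw": 44},{"delta_pos": [0,0,-0.0016],"delta_rot": [0,0,-0.41],"claw": 44},{"delta_pos": [0,0,-0.0018],"delta_rot": [0,0,-0.445],"claw": 44},{"delta_pos": [0,0,-0.002],"delta_rot": [0,0,-0.48],"claw": 44},{"delta_pos": [0,0,-0.002],"delta_rot": [0,0,-0.515],"claw": 44},{"delta_pos": [0,0,-0.0022],"delta_rot": [0,0,-0.55],"claw": 44},{"delta_pos": [0,0,-0.0022],"delta_rot": [0,0,-0.55],"claw": 44}]'

```text
time: 18.03
eef_pos: [0.6043, -0.1631, 0.0427]
tcp_rot: [-0.703, 0.067, 0.704, 0.071]
contact_force: [0.6, -0.6, -0.2]
opening: 0.573
```

```bash
python3 go.py .6036 -.163 .042 -160
```

```text
t 18.0333 pos [ 0.6043 -0.1631  0.0427] q [-0.427  0.432  1.817  0.006  0.895  1.335] open 48.9 F [ 0.6 -0.6 -0.2] M [-0.04 -0.1  -0.08]
yaw -101.2 tilt [-0.001  0.006]
dpos [-0.0007  0.0001 -0.0007] drot [-0.0018  0.0006 -0.3268]
```

Request:
play_rows --targets '[{"delta_pos": [0,0,0],"delta_rot": [0,0,-0.03],"claw": 44},{"delta_pos": [0,0,-0.0002],"delta_rot": [0,0,-0.065],"claw": 44},{"delta_pos": [0,0,-0.0004],"delta_rot": [0,0,-0.1],"claw": 44},{"delta_pos": [0,0,-0.0005],"delta_rot": [0,0,-0.13],"claw": 44},{"delta_pos": [0,0,-0.0006],"delta_rot": [0,0,-0.16],"claw": 44},{"delta_pos": [0,0,-0.0008],"delta_rot": [0,0,-0.19],"claw": 44},{"delta_pos": [0,0,-0.0009],"delta_rot": [0,0,-0.22],"claw": 44},{"delta_pos": [0,0,-0.0009],"delta_rot": [0,0,-0.25],"claw": 44},{"delta_pos": [0,0,-0.0009],"delta_rot": [0,0,-0.28],"claw": 44},{"delta_pos": [0,0,-0.0009],"delta_rot": [0,0,-0.28],"claw": 44}]' --newtons 100

```text
time: 18.87
eef_pos: [0.6039, -0.1637, 0.0424]
tcp_rot: [0.61, -0.358, -0.609, -0.359]
contact_force: [-3.2, 0.3, 5.2]
opening: 0.572
```

```bash
python3 go.py .6036 -.163 .042 -160
```

```text
t 18.8667 pos [ 0.6039 -0.1637  0.0424] q [-4.270e-01  4.310e-01  1.820e+00  2.000e-03  8.890e-01  2.205e+00] open 48.9 F [-3.2  0.3  5.2] M [0.2  0.54 2.  ]
yaw -150.9 tilt [0.002 0.001]
dpos [-0.0003  0.0007 -0.0004] drot [-0.0002  0.0005 -0.0506]
```

Wrist torque rose to 2 N m, so this looks like the dead stop. I'll push slightly further to confirm.

Request:
play_rows --targets '[{"delta_pos": [0,0,0],"delta_rot": [0,0,-0.01],"claw": 44},{"delta_pos": [0,0,0],"delta_rot": [0,0,-0.02],"claw": 44},{"delta_pos": [0,0,0],"delta_rot": [0,0,-0.02],"claw": 44}]'

```text
time: 19.12
eef_pos: [0.6039, -0.1637, 0.0424]
tcp_rot: [0.601, -0.374, -0.6, -0.373]
contact_force: [-1.0, 2.2, 2.6]
opening: 0.569
```

```bash
python3 go.py .6036 -.163 .042 -160
```

```text
t 19.1167 pos [ 0.6039 -0.1637  0.0424] q [-4.26e-01  4.31e-01  1.82e+00 -2.00e-03  8.89e-01  2.26e+00] open 48.6 F [-1.   2.2  2.6] M [0.45 0.23 2.84]
yaw -153.8 tilt [ 0.001 -0.002]
dpos [-0.0003  0.0007 -0.0004] drot [ 0.0006  0.0002 -0.0342]
```

Torque is now 2.84 N m against a 0.4 N m running torque, so nut c is at its stop. I'll release, lift, unwind and look.

Request:
play_rows --targets '[{"delta_pos": [0,0,0],"delta_rot": [0,0,0],"claw": 60},{"delta_pos": [0,0,0],"delta_rot": [0,0,0],"claw": 65},{"delta_pos": [0,0,0],"delta_rot": [0,0,0],"claw": 65},{"delta_pos": [0,0,0.03],"delta_rot": [0,0,0],"claw": 65},{"delta_pos": [0,0,0.07],"delta_rot": [0,0,0],"claw": 65},{"delta_pos": [0,0,0.11],"delta_rot": [0,0,0.035],"claw": 65},{"delta_pos": [0,0,0.15],"delta_rot": [0,0,0.075],"claw": 65},{"delta_pos": [0,0.0,0.16],"delta_rot": [0,0,0.115],"claw": 65},{"delta_pos": [0,0.0,0.16],"delta_rot": [0,0,0.155],"claw": 65},{"delta_pos": [0,0,0.16],"delta_rot": [0,0,0.195],"claw": 65},{"delta_pos": [0,0,0.16],"delta_rot": [0,0,0.235],"claw": 65},{"delta_pos": [0,0,0.16],"delta_rot": [0,0,0.275],"claw": 65},{"delta_pos": [0,0,0.16],"delta_rot": [0,0,0.315],"claw": 65},{"delta_pos": [0,0,0.16],"delta_rot": [0,0,0.355],"claw": 65},{"delta_pos": [0,0,0.16],"delta_rot": [0,0,0.395],"claw": 65},{"delta_pos": [0,0,0.16],"delta_rot": [0,0,0.435],"claw": 65},{"delta_pos": [0,0,0.16],"delta_rot": [0,0,0.475],"claw": 65},{"delta_pos": [0,0,0.16],"delta_rot": [0,0,0.515],"claw": 65},{"delta_pos": [0,0,0.16],"delta_rot": [0,0,0.555],"claw": 65},{"delta_pos": [0,0,0.16],"delta_rot": [0,0,0.595],"claw": 65}]'

```text
time: 20.78
eef_pos: [0.604, -0.1641, 0.2023]
tcp_rot: [0.66, 0.258, -0.657, 0.258]
contact_force: [0.1, 0.2, 0.2]
opening: 0.763
```

Request:
play_rows --targets '[{"delta_pos": [0,0,0],"delta_rot": [0,0,0.04],"claw": 65},{"delta_pos": [0,0,0],"delta_rot": [0,0,0.08],"claw": 65},{"delta_pos": [0,0,0],"delta_rot": [0,0,0.12],"claw": 65},{"delta_pos": [0,0,0],"delta_rot": [0,0,0.16],"claw": 65},{"delta_pos": [0,0,0],"delta_rot": [0,0,0.2],"claw": 65},{"delta_pos": [0,0,0],"delta_rot": [0,0,0.24],"claw": 65},{"delta_pos": [0,0,0],"delta_rot": [0,0,0.25],"claw": 65},{"delta_pos": [0,0,0],"delta_rot": [0,0,0.25],"claw": 65}]'

```text
time: 21.45
eef_pos: [0.6041, -0.1645, 0.2021]
tcp_rot: [0.512, 0.49, -0.509, 0.489]
contact_force: [-0.4, 0.3, -0.1]
opening: 0.758
```

```bash
python3 go.py .6048 -.033 .1 109; python3 nuts.py w5.png
```

```text
t 21.45 pos [ 0.6041 -0.1645  0.2021] q [-0.429  0.228  1.749  0.005  1.165 -0.39 ] open 64.7 F [-0.4  0.3 -0.1] M [ 0.04 -0.01  0.02]
yaw -2.4 tilt [0.002 0.005]
dpos [ 0.0007  0.1315 -0.1021] drot [-0.0015 -0.0012  0.6188]
[ 0.6041 -0.1645  0.2021] [-0.429  0.228  1.749  0.005  1.165 -0.39 ]
nut at 605 -32 r 28.6 flat angle mod60 -12.2 qual 0.4
red [ 0.6118 -0.0501  0.053 ] 27
red [ 0.6027 -0.1423  0.053 ] 22
```

View pics/w5.png

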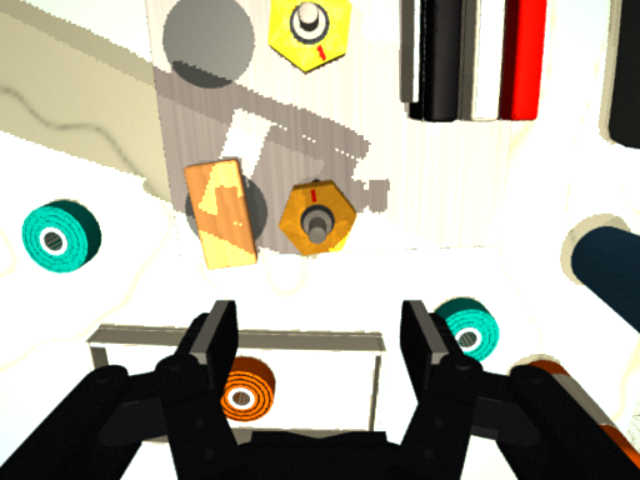

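Nut c's dash now points at about 93°, so the nut turned about 239° in total, matching the gripper. The roll is in the tray. On to stud b.

Request:
play_rows --targets '[{"delta_pos": [0.0007,0.04,0],"delta_rot": [-0.0015,-0.0012,0.04],"claw": 65},{"delta_pos": [0.0007,0.08,0],"delta_rot": [-0.0015,-0.0012,0.08],"claw": 65},{"delta_pos": [0.0007,0.11,0],"delta_rot": [-0.0015,-0.0012,0.12],"claw": 65},{"delta_pos": [0.0007,0.1315,-0.02],"delta_rot": [-0.0015,-0.0012,0.16],"claw": 65},{"delta_pos": [0.0007,0.1315,-0.04],"delta_rot": [-0.0015,-0.0012,0.2],"claw": 65},{"delta_pos": [0.0007,0.1315,-0.06],"delta_rot": [-0.0015,-0.0012,0.24],"claw": 65},{"delta_pos": [0.0007,0.1315,-0.07],"delta_rot": [-0.0015,-0.0012,0.28],"claw": 65},{"delta_pos": [0.0007,0.1315,-0.08],"delta_rot": [-0.0015,-0.0012,0.32],"claw": 65},{"delta_pos": [0.0007,0.1315,-0.08],"delta_rot": [-0.0015,-0.0012,0.36],"claw": 65},{"delta_pos": [0.0007,0.1315,-0.08],"delta_rot": [-0.0015,-0.0012,0.4],"claw": 65},{"delta_pos": [0.0007,0.1315,-0.08],"delta_rot": [-0.0015,-0.0012,0.44],"claw": 65},{"delta_pos": [0.0007,0.1315,-0.08],"delta_rot": [-0.0015,-0.0012,0.48],"claw": 65},{"delta_pos": [0.0007,0.1315,-0.08],"delta_rot": [-0.0015,-0.0012,0.52],"claw": 65},{"delta_pos": [0.0007,0.1315,-0.08],"delta_rot": [-0.0015,-0.0012,0.56],"claw": 65},{"delta_pos": [0.0007,0.1315,-0.08],"delta_rot": [-0.0015,-0.0012,0.6],"claw": 65},{"delta_pos": [0.0007,0.1315,-0.08],"delta_rot": [-0.0015,-0.0012,0.621],"claw": 65},{"delta_pos": [0.0007,0.1315,-0.08],"delta_rot": [-0.0015,-0.0012,0.621],"claw": 65},{"delta_pos": [0.0007,0.1315,-0.08],"delta_rot": [-0.0015,-0.0012,0.621],"claw": 65}]'

```text
time: 23.0
eef_pos: [0.6049, -0.0331, 0.1221]
tcp_rot: [-0.117, 0.697, 0.117, 0.698]
contact_force: [-0.1, -0.6, -0.3]
opening: 0.765
```

```bash
python3 go.py .6048 -.033 .0455 109.5
```

```text
t 23.0 pos [ 0.6049 -0.0331  0.1221] q [-2.220e-01  2.790e-01  1.848e+00  1.000e-03  1.014e+00 -2.126e+00] open 65.3 F [-0.1 -0.6 -0.3] M [-0.03 -0.01  0.  ]
yaw 109.1 tilt [0.001 0.   ]
dpos [-0.0001  0.0001 -0.0766] drot [-0.0001  0.0002  0.0023]
```

Request:
play_rows --targets '[{"delta_pos": [0,0,-0.03],"delta_rot": [0,0,0.002],"claw": 65},{"delta_pos": [0,0,-0.055],"delta_rot": [0,0,0.002],"claw": 65},{"delta_pos": [0,0,-0.07],"delta_rot": [0,0,0.002],"claw": 65},{"delta_pos": [0,0,-0.0766],"delta_rot": [0,0,0.002],"claw": 65},{"delta_pos": [0,0,-0.0766],"delta_rot": [0,0,0.002],"claw": 60},{"delta_pos": [0,0,-0.0766],"delta_rot": [0,0,0.002],"claw": 52},{"delta_pos": [0,0,-0.0766],"delta_rot": [0,0,0.002],"claw": 44},{"delta_pos": [0,0,-0.0766],"delta_rot": [0,0,0.002],"claw": 44},{"delta_pos": [0,0,-0.0766],"delta_rot": [0,0,0.002],"claw": 44},{"delta_pos": [0,0,-0.0766],"delta_rot": [0,0,0.002],"claw": 44},{"delta_pos": [0,0,-0.0766],"delta_rot": [0,0,0.002],"claw": 44},{"delta_pos": [0,0,-0.0766],"delta_rot": [0,0,0.002],"claw": 44}]' --newtons 50

```text
time: 24.0
eef_pos: [0.6054, -0.0326, 0.0464]
tcp_rot: [-0.119, 0.696, 0.12, 0.698]
contact_force: [-0.4, 5.1, 1.6]
opening: 0.581
```

```bash
python3 go.py .6048 -.033 .0455 109.5
```

```text
t 24.0 pos [ 0.6054 -0.0326  0.0464] q [-2.220e-01  3.890e-01  1.869e+00  2.000e-03  8.810e-01 -2.133e+00] open 49.6 F [-0.4  5.1  1.6] M [0.74 0.21 0.05]
yaw 109.4 tilt [0.002 0.001]
dpos [-0.0006 -0.0004 -0.0009] drot [-0.0004  0.0006  0.0004]
```

Request:
play_rows --targets '[{"delta_pos": [-0.0003,-0.0002,0],"delta_rot": [0,0,-0.02],"claw": 44},{"delta_pos": [-0.0003,-0.0002,-0.0002],"delta_rot": [0,0,-0.055],"claw": 44},{"delta_pos": [-0.0003,-0.0002,-0.0004],"delta_rot": [0,0,-0.09],"claw": 44},{"delta_pos": [-0.0003,-0.0002,-0.0005],"delta_rot": [0,0,-0.125],"claw": 44},{"delta_pos": [-0.0003,-0.0002,-0.0006],"delta_rot": [0,0,-0.16],"claw": 44},{"delta_pos": [-0.0003,-0.0002,-0.0008],"delta_rot": [0,0,-0.195],"claw": 44},{"delta_pos": [-0.0003,-0.0002,-0.001],"delta_rot": [0,0,-0.23],"claw": 44},{"delta_pos": [-0.0003,-0.0002,-0.0011],"delta_rot": [0,0,-0.265],"claw": 44},{"delta_pos": [-0.0003,-0.0002,-0.0012],"delta_rot": [0,0,-0.3],"claw": 44},{"delta_pos": [-0.0003,-0.0002,-0.0014],"delta_rot": [0,0,-0.335],"claw": 44},{"delta_pos": [-0.0003,-0.0002,-0.0015],"delta_rot": [0,0,-0.37],"claw": 44},{"delta_pos": [-0.0003,-0.0002,-0.0016],"delta_rot": [0,0,-0.405],"claw": 44},{"delta_pos": [-0.0003,-0.0002,-0.0018],"delta_rot": [0,0,-0.44],"claw": 44},{"delta_pos": [-0.0003,-0.0002,-0.002],"delta_rot": [0,0,-0.475],"claw": 44},{"delta_pos": [-0.0003,-0.0002,-0.0021],"delta_rot": [0,0,-0.51],"claw": 44},{"delta_pos": [-0.0003,-0.0002,-0.0022],"delta_rot": [0,0,-0.545],"claw": 44},{"delta_pos": [-0.0003,-0.0002,-0.0024],"delta_rot": [0,0,-0.58],"claw": 44},{"delta_pos": [-0.0003,-0.0002,-0.0025],"delta_rot": [0,0,-0.615],"claw": 44},{"delta_pos": [-0.0003,-0.0002,-0.0026],"delta_rot": [0,0,-0.65],"claw": 44},{"delta_pos": [-0.0003,-0.0002,-0.0026],"delta_rot": [0,0,-0.65],"claw": 44}]'

```text
time: 25.67
eef_pos: [0.6038, -0.0344, 0.0439]
tcp_rot: [-0.53, -0.465, 0.535, -0.465]
contact_force: [-5.0, -1.9, 1.2]
opening: 0.576
```

```bash
python3 go.py .6048 -.033 .0435 -80
```

```text
t 25.6667 pos [ 0.6038 -0.0344  0.0439] q [-0.222  0.393  1.87  -0.007  0.881 -0.083] open 49.2 F [-5.  -1.9  1.2] M [-0.34  0.77 -0.07]
yaw -7.7 tilt [-0.004 -0.005]
dpos [ 0.001   0.0014 -0.0004] drot [ 0.0005 -0.002  -0.4014]
```

Request:
play_rows --targets '[{"delta_pos": [0.0003,0.0005,0],"delta_rot": [0,0,-0.025],"claw": 44},{"delta_pos": [0.0003,0.0005,-0.0002],"delta_rot": [0,0,-0.06],"claw": 44},{"delta_pos": [0.0003,0.0005,-0.0004],"delta_rot": [0,0,-0.095],"claw": 44},{"delta_pos": [0.0003,0.0005,-0.0005],"delta_rot": [0,0,-0.13],"claw": 44},{"delta_pos": [0.0003,0.0005,-0.0006],"delta_rot": [0,0,-0.165],"claw": 44},{"delta_pos": [0.0003,0.0005,-0.0008],"delta_rot": [0,0,-0.2],"claw": 44},{"delta_pos": [0.0003,0.0005,-0.001],"delta_rot": [0,0,-0.235],"claw": 44},{"delta_pos": [0.0003,0.0005,-0.0011],"delta_rot": [0,0,-0.27],"claw": 44},{"delta_pos": [0.0003,0.0005,-0.0012],"delta_rot": [0,0,-0.305],"claw": 44},{"delta_pos": [0.0003,0.0005,-0.0014],"delta_rot": [0,0,-0.34],"claw": 44},{"delta_pos": [0.0003,0.0005,-0.0015],"delta_rot": [0,0,-0.375],"claw": 44},{"delta_pos": [0.0003,0.0005,-0.0016],"delta_rot": [0,0,-0.41],"claw": 44},{"delta_pos": [0.0003,0.0005,-0.0018],"delta_rot": [0,0,-0.44],"claw": 44},{"delta_pos": [0.0003,0.0005,-0.0018],"delta_rot": [0,0,-0.44],"claw": 44}]' --newtons 100

```text
time: 26.83
eef_pos: [0.6026, -0.0331, 0.0429]
tcp_rot: [-0.703, -0.021, 0.711, -0.018]
contact_force: [-6.7, 6.1, 7.4]
opening: 0.57
```

```bash
python3 go.py .6048 -.033 .0435 -120
```

```text
t 26.8333 pos [ 0.6026 -0.0331  0.0429] q [-2.230e-01  3.950e-01  1.870e+00  1.000e-03  8.880e-01  1.292e+00] open 48.7 F [-6.7  6.1  7.4] M [0.86 1.01 0.67]
yaw -86.9 tilt [-0.011  0.003]
dpos [0.0022 0.0001 0.0006] drot [-0.002 -0.003 -0.184]
```

Torque is 0.67 N m, so nut b is in its tightening phase. I'll carry on to the stop.

Request:
play_rows --targets '[{"delta_pos": [0.001,0,0],"delta_rot": [0,0,-0.02],"claw": 44},{"delta_pos": [0.001,0,0],"delta_rot": [0,0,-0.045],"claw": 44},{"delta_pos": [0.001,0,0],"delta_rot": [0,0,-0.07],"claw": 44},{"delta_pos": [0.001,0,0],"delta_rot": [0,0,-0.09],"claw": 44},{"delta_pos": [0.001,0,0],"delta_rot": [0,0,-0.09],"claw": 44}]'

```text
time: 27.25
eef_pos: [0.6026, -0.0327, 0.0431]
tcp_rot: [-0.699, 0.072, 0.708, 0.071]
contact_force: [-2.7, 6.2, 1.9]
opening: 0.567
```

```bash
python3 go.py .6048 -.033 .0435 -120
```

```text
t 27.25 pos [ 0.6026 -0.0327  0.0431] q [-0.221  0.396  1.868 -0.004  0.89   1.555] open 48.4 F [-2.7  6.2  1.9] M [1.08 0.27 4.62]
yaw -101.6 tilt [-0.013 -0.   ]
dpos [ 0.0022 -0.0003  0.0004] drot [-0.0005 -0.0041 -0.1023]
```

Torque reached 4.6 N m, so nut b is locked. I'll release and lift to look at nut a.

Request:
play_rows --targets '[{"delta_pos": [0,0,0],"delta_rot": [0,0,0],"claw": 60},{"delta_pos": [0,0,0],"delta_rot": [0,0,0],"claw": 65},{"delta_pos": [0,0,0],"delta_rot": [0,0,0],"claw": 65},{"delta_pos": [0,0,0.03],"delta_rot": [0,0,0],"claw": 65},{"delta_pos": [0,0,0.07],"delta_rot": [0,0,0],"claw": 65},{"delta_pos": [0,0,0.11],"delta_rot": [0,0,0.04],"claw": 65},{"delta_pos": [0,0.01,0.15],"delta_rot": [0,0,0.08],"claw": 65},{"delta_pos": [0,0.03,0.18],"delta_rot": [0,0,0.12],"claw": 65},{"delta_pos": [0,0.05,0.18],"delta_rot": [0,0,0.16],"claw": 65},{"delta_pos": [0,0.06,0.18],"delta_rot": [0,0,0.2],"claw": 65},{"delta_pos": [0,0.06,0.18],"delta_rot": [0,0,0.24],"claw": 65},{"delta_pos": [0,0.06,0.18],"delta_rot": [0,0,0.28],"claw": 65},{"delta_pos": [0,0.06,0.18],"delta_rot": [0,0,0.32],"claw": 65},{"delta_pos": [0,0.06,0.18],"delta_rot": [0,0,0.36],"claw": 65},{"delta_pos": [0,0.06,0.18],"delta_rot": [0,0,0.4],"claw": 65},{"delta_pos": [0,0.06,0.18],"delta_rot": [0,0,0.44],"claw": 65},{"delta_pos": [0,0.06,0.18],"delta_rot": [0,0,0.48],"claw": 65},{"delta_pos": [0,0.06,0.18],"delta_rot": [0,0,0.52],"claw": 65},{"delta_pos": [0,0.06,0.18],"delta_rot": [0,0,0.56],"claw": 65},{"delta_pos": [0,0.06,0.18],"delta_rot": [0,0,0.56],"claw": 65}]'

```text
time: 28.92
eef_pos: [0.6033, 0.0263, 0.2239]
tcp_rot: [-0.501, -0.492, 0.505, -0.501]
contact_force: [0.1, 0.4, -0.3]
opening: 0.76
```

```bash
python3 go.py .6055 .097 .12 147; python3 nuts.py w6.png
```

```text
t 28.9167 pos [0.6033 0.0263 0.2239] q [-0.12   0.157  1.79  -0.014  1.187 -0.101] open 64.9 F [ 0.1  0.4 -0.3] M [-0.01  0.01 -0.06]
yaw -0.8 tilt [ 0.006 -0.013]
dpos [ 0.0022  0.0707 -0.1039] drot [-7.00e-04  6.10e-03  8.21e-01]
[0.6033 0.0263 0.2239] [-0.12   0.157  1.79  -0.014  1.187 -0.101]
nut at 604 -159 r 27.2 flat angle mod60 -24.8 qual 0.9
nut at 605 -30 r 27.4 flat angle mod60 -24.7 qual 0.83
nut at 608 105 r 24.3 flat angle mod60 22.5 qual 0.82
red [0.6211 0.0868 0.053 ] 23
red [ 0.6028 -0.0108  0.053 ] 12
red [ 0.6026 -0.1392  0.053 ] 6
```

View pics/w6.png

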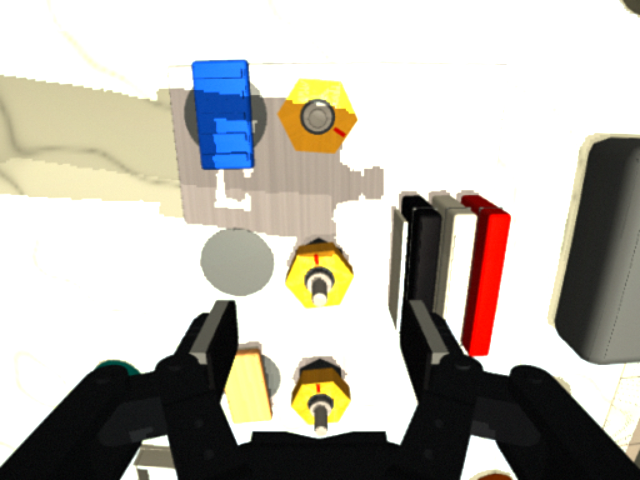

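Nuts b and c now show their dashes at the same angle, about 92°, which fits both being at the same dead stop. Nut a's dash is at -33°, so I'll grip at 147°.

Request:
play_rows --targets '[{"delta_pos": [0.002,0.035,0],"delta_rot": [0,0.006,0.04],"claw": 65},{"delta_pos": [0.002,0.0707,-0.02],"delta_rot": [0,0.006,0.08],"claw": 65},{"delta_pos": [0.002,0.0707,-0.05],"delta_rot": [0,0.006,0.12],"claw": 65},{"delta_pos": [0.002,0.0707,-0.08],"delta_rot": [0,0.006,0.16],"claw": 65},{"delta_pos": [0.002,0.0707,-0.1],"delta_rot": [0,0.006,0.2],"claw": 65},{"delta_pos": [0.002,0.0707,-0.1],"delta_rot": [0,0.006,0.24],"claw": 65},{"delta_pos": [0.002,0.0707,-0.1],"delta_rot": [0,0.006,0.28],"claw": 65},{"delta_pos": [0.002,0.0707,-0.1],"delta_rot": [0,0.006,0.32],"claw": 65},{"delta_pos": [0.002,0.0707,-0.1],"delta_rot": [0,0.006,0.36],"claw": 65},{"delta_pos": [0.002,0.0707,-0.1],"delta_rot": [0,0.006,0.4],"claw": 65},{"delta_pos": [0.002,0.0707,-0.1],"delta_rot": [0,0.006,0.44],"claw": 65},{"delta_pos": [0.002,0.0707,-0.1],"delta_rot": [0,0.006,0.48],"claw": 65},{"delta_pos": [0.002,0.0707,-0.1],"delta_rot": [0,0.006,0.52],"claw": 65},{"delta_pos": [0.002,0.0707,-0.1],"delta_rot": [0,0.006,0.56],"claw": 65},{"delta_pos": [0.002,0.0707,-0.1],"delta_rot": [0,0.006,0.6],"claw": 65},{"delta_pos": [0.002,0.0707,-0.1],"delta_rot": [0,0.006,0.64],"claw": 65},{"delta_pos": [0.002,0.0707,-0.1],"delta_rot": [0,0.006,0.68],"claw": 65},{"delta_pos": [0.002,0.0707,-0.1],"delta_rot": [0,0.006,0.72],"claw": 65},{"delta_pos": [0.002,0.0707,-0.1],"delta_rot": [0,0.006,0.76],"claw": 65},{"delta_pos": [0.002,0.0707,-0.1],"delta_rot": [0,0.006,0.8],"claw": 65}]'

```text
time: 30.63
eef_pos: [0.6059, 0.0966, 0.1243]
tcp_rot: [-0.312, 0.634, 0.312, 0.635]
contact_force: [0.0, -0.2, 0.0]
opening: 0.765
```

```bash
python3 go.py .6055 .097 .0455 147
```

```text
t 30.6333 pos [0.6059 0.0966 0.1243] q [-0.007  0.291  1.828 -0.     1.022 -2.492] open 65.4 F [ 0.  -0.2  0. ] M [0.03 0.01 0.03]
yaw 142.4 tilt [ 0.001 -0.   ]
dpos [-0.0004  0.0004 -0.0788] drot [-0.      0.0003  0.0257]
```

Request:
play_rows --targets '[{"delta_pos": [0,0,-0.02],"delta_rot": [0,0,0.0257],"claw": 62},{"delta_pos": [0,0,-0.05],"delta_rot": [0,0,0.0257],"claw": 62},{"delta_pos": [0,0,-0.07],"delta_rot": [0,0,0.0257],"claw": 62},{"delta_pos": [0,0,-0.0788],"delta_rot": [0,0,0.0257],"claw": 62},{"delta_pos": [0,0,-0.0788],"delta_rot": [0,0,0.0257],"claw": 60},{"delta_pos": [0,0,-0.0788],"delta_rot": [0,0,0.0257],"claw": 52},{"delta_pos": [0,0,-0.0788],"delta_rot": [0,0,0.0257],"claw": 44},{"delta_pos": [0,0,-0.0788],"delta_rot": [0,0,0.0257],"claw": 44},{"delta_pos": [0,0,-0.0788],"delta_rot": [0,0,0.0257],"claw": 44},{"delta_pos": [0,0,-0.0788],"delta_rot": [0,0,0.0257],"claw": 44},{"delta_pos": [0,0,-0.0788],"delta_rot": [0,0,0.0257],"claw": 44},{"delta_pos": [0,0,-0.0788],"delta_rot": [0,0,0.0257],"claw": 44}]' --newtons 50

```text
time: 31.63
eef_pos: [0.6045, 0.0971, 0.046]
tcp_rot: [-0.336, 0.622, 0.338, 0.621]
contact_force: [-5.5, -0.1, -0.5]
opening: 0.576
```

```bash
python3 go.py .6055 .097 .0455 147
```

```text
t 31.6333 pos [0.6045 0.0971 0.046 ] q [-7.000e-03  4.030e-01  1.852e+00  1.000e-03  8.900e-01 -2.572e+00] open 49.2 F [-5.5 -0.1 -0.5] M [ 0.13  0.73 -0.07]
yaw 146.9 tilt [-0.003  0.001]
dpos [ 0.001  -0.0001 -0.0005] drot [-0.0002 -0.0009  0.0003]
```

Gripped at 147°. First stroke on a.

Request:
play_rows --targets '[{"delta_pos": [0,0,0],"delta_rot": [0,0,-0.02],"claw": 44},{"delta_pos": [0,0,-0.0002],"delta_rot": [0,0,-0.055],"claw": 44},{"delta_pos": [0,0,-0.0004],"delta_rot": [0,0,-0.09],"claw": 44},{"delta_pos": [0,0,-0.0005],"delta_rot": [0,0,-0.125],"claw": 44},{"delta_pos": [0,0,-0.0006],"delta_rot": [0,0,-0.16],"claw": 44},{"delta_pos": [0,0,-0.0008],"delta_rot": [0,0,-0.195],"claw": 44},{"delta_pos": [0,0,-0.001],"delta_rot": [0,0,-0.23],"claw": 44},{"delta_pos": [0,0,-0.0011],"delta_rot": [0,0,-0.265],"claw": 44},{"delta_pos": [0,0,-0.0012],"delta_rot": [0,0,-0.3],"claw": 44},{"delta_pos": [0,0,-0.0014],"delta_rot": [0,0,-0.335],"claw": 44},{"delta_pos": [0,0,-0.0015],"delta_rot": [0,0,-0.37],"claw": 44},{"delta_pos": [0,0,-0.0016],"delta_rot": [0,0,-0.405],"claw": 44},{"delta_pos": [0,0,-0.0018],"delta_rot": [0,0,-0.44],"claw": 44},{"delta_pos": [0,0,-0.002],"delta_rot": [0,0,-0.475],"claw": 44},{"delta_pos": [0,0,-0.0021],"delta_rot": [0,0,-0.51],"claw": 44},{"delta_pos": [0,0,-0.0022],"delta_rot": [0,0,-0.545],"claw": 44},{"delta_pos": [0,0,-0.0024],"delta_rot": [0,0,-0.58],"claw": 44},{"delta_pos": [0,0,-0.0025],"delta_rot": [0,0,-0.615],"claw": 44},{"delta_pos": [0,0,-0.0026],"delta_rot": [0,0,-0.65],"claw": 44},{"delta_pos": [0,0,-0.0026],"delta_rot": [0,0,-0.65],"claw": 44}]'

```text
time: 33.3
eef_pos: [0.6043, 0.0971, 0.0436]
tcp_rot: [0.356, 0.612, -0.354, 0.612]
contact_force: [0.2, 1.3, -5.2]
opening: 0.577
```

```bash
python3 go.py .6055 .097 .0435 -50
```

```text
t 33.3 pos [0.6043 0.0971 0.0436] q [-0.007  0.404  1.855  0.003  0.881 -0.529] open 49.3 F [ 0.2  1.3 -5.2] M [ 0.04  0.14 -0.08]
yaw 29.8 tilt [0.002 0.002]
dpos [ 0.0012 -0.0001 -0.0001] drot [-3.000e-04  1.000e-03 -4.432e-01]
```

Request:
play_rows --targets '[{"delta_pos": [0,0,0],"delta_rot": [0,0,-0.025],"claw": 44},{"delta_pos": [0,0,-0.0002],"delta_rot": [0,0,-0.06],"claw": 44},{"delta_pos": [0,0,-0.0004],"delta_rot": [0,0,-0.095],"claw": 44},{"delta_pos": [0,0,-0.0005],"delta_rot": [0,0,-0.13],"claw": 44},{"delta_pos": [0,0,-0.0006],"delta_rot": [0,0,-0.165],"claw": 44},{"delta_pos": [0,0,-0.0008],"delta_rot": [0,0,-0.2],"claw": 44},{"delta_pos": [0,0,-0.001],"delta_rot": [0,0,-0.235],"claw": 44},{"delta_pos": [0,0,-0.0011],"delta_rot": [0,0,-0.27],"claw": 44},{"delta_pos": [0,0,-0.0012],"delta_rot": [0,0,-0.305],"claw": 44},{"delta_pos": [0,0,-0.0014],"delta_rot": [0,0,-0.34],"claw": 44},{"delta_pos": [0,0,-0.0015],"delta_rot": [0,0,-0.375],"claw": 44},{"delta_pos": [0,0,-0.0016],"delta_rot": [0,0,-0.41],"claw": 44},{"delta_pos": [0,0,-0.0018],"delta_rot": [0,0,-0.445],"claw": 44},{"delta_pos": [0,0,-0.0018],"delta_rot": [0,0,-0.48],"claw": 44},{"delta_pos": [0,0,-0.0018],"delta_rot": [0,0,-0.515],"claw": 44},{"delta_pos": [0,0,-0.0018],"delta_rot": [0,0,-0.55],"claw": 44},{"delta_pos": [0,0,-0.0018],"delta_rot": [0,0,-0.55],"claw": 44}]' --newtons 100

```text
time: 34.72
eef_pos: [0.6044, 0.0972, 0.0421]
tcp_rot: [0.696, 0.127, -0.695, 0.129]
contact_force: [-0.6, 0.5, -6.0]
opening: 0.57
```

```bash
python3 go.py .6055 .097 .0435 -90
```

```text
t 34.7167 pos [0.6044 0.0972 0.0421] q [-0.005  0.407  1.855 -0.003  0.877  1.203] open 48.7 F [-0.6  0.5 -6. ] M [0.13 0.1  0.15]
yaw -69.1 tilt [ 0.002 -0.002]
dpos [ 0.0011 -0.0002  0.0014] drot [ 0.0009  0.0006 -0.116 ]
```

Request:
play_rows --targets '[{"delta_pos": [0,0,0],"delta_rot": [0,0,-0.02],"claw": 44},{"delta_pos": [0,0,0],"delta_rot": [0,0,-0.045],"claw": 44},{"delta_pos": [0,0,0],"delta_rot": [0,0,-0.07],"claw": 44},{"delta_pos": [0,0,0],"delta_rot": [0,0,-0.095],"claw": 44},{"delta_pos": [0,0,0],"delta_rot": [0,0,-0.11],"claw": 44},{"delta_pos": [0,0,0],"delta_rot": [0,0,-0.11],"claw": 44}]'

```text
time: 35.22
eef_pos: [0.6044, 0.0972, 0.0421]
tcp_rot: [0.708, 0.009, -0.706, 0.012]
contact_force: [-0.3, 1.1, -5.8]
opening: 0.564
```

```bash
python3 go.py .6055 .097 .0435 -90
```

```text
t 35.2167 pos [0.6044 0.0972 0.0421] q [-0.004  0.407  1.855 -0.007  0.878  1.541] open 48.2 F [-0.3  1.1 -5.8] M [ 0.25 -0.03  1.7 ]
yaw -88.3 tilt [ 0.002 -0.005]
dpos [ 0.0011 -0.0002  0.0014] drot [ 0.0016  0.0006 -0.0095]
```

Request:
play_rows --targets '[{"delta_pos": [0,0,0],"delta_rot": [0,0,-0.015],"claw": 44},{"delta_pos": [0,0,0],"delta_rot": [0,0,-0.03],"claw": 44},{"delta_pos": [0,0,0],"delta_rot": [0,0,-0.03],"claw": 44}]'

```text
time: 35.47
eef_pos: [0.6043, 0.0972, 0.0421]
tcp_rot: [0.708, -0.02, -0.706, -0.014]
contact_force: [1.5, 1.0, -6.6]
opening: 0.57
```

```bash
python3 go.py .6055 .097 .0435 -90
```

```text
t 35.4667 pos [0.6043 0.0972 0.0421] q [-0.003  0.407  1.854 -0.011  0.878  1.624] open 48.7 F [ 1.5  1.  -6.6] M [ 0.36 -0.09  2.96]
yaw -92.8 tilt [ 0.002 -0.009]
dpos [ 0.0012 -0.0002  0.0014] drot [0.0027 0.0008 0.0156]
```

Nut a is at its stop at 2.96 N m, after 235–239° turned. I'll release and pull back for an overview of all three nuts.

Request:
play_rows --targets '[{"delta_pos": [0,0,0],"delta_rot": [0,0,0],"claw": 60},{"delta_pos": [0,0,0],"delta_rot": [0,0,0],"claw": 65},{"delta_pos": [0,0,0],"delta_rot": [0,0,0],"claw": 65},{"delta_pos": [0,0,0.03],"delta_rot": [0,0,0],"claw": 65},{"delta_pos": [0,0,0.07],"delta_rot": [0,0,0],"claw": 65},{"delta_pos": [-0.01,-0.01,0.11],"delta_rot": [0,0,0.01],"claw": 80},{"delta_pos": [-0.04,-0.03,0.15],"delta_rot": [0.0027,0.0008,0.0156],"claw": 85},{"delta_pos": [-0.07,-0.06,0.18],"delta_rot": [0.0027,0.0008,0.0156],"claw": 85},{"delta_pos": [-0.075,-0.1,0.21],"delta_rot": [0.0027,0.0008,0.0156],"claw": 85},{"delta_pos": [-0.075,-0.127,0.21],"delta_rot": [0.0027,0.0008,0.0156],"claw": 85},{"delta_pos": [-0.075,-0.127,0.21],"delta_rot": [0.0027,0.0008,0.0156],"claw": 85},{"delta_pos": [-0.075,-0.127,0.21],"delta_rot": [0.0027,0.0008,0.0156],"claw": 85}]'

```text
time: 36.47
eef_pos: [0.5305, -0.0324, 0.2557]
tcp_rot: [0.71, -0.003, -0.705, -0.002]
contact_force: [0.9, 0.5, -0.5]
opening: 0.994
```

```bash
python3 go.py .55 .229 .2 -90; python3 - <<'E'
from h import *
c,im=snap('wrist'); H,S,V=cv2.split(cv2.cvtColor(im,cv2.COLOR_BGR2HSV))
red=((H<6)|(H>174))&(S>150)&(V>60)
n,l,st,ce=cv2.connectedComponentsWithStats(red.astype(np.uint8))
for i in range(1,n):
    if 4<st[i,4]<300:
        p=onz(c,*ce[i],.048); k=np.argmin([abs(p[1]-y) for y in(.097,-.033,-.163)])
        q=np.array([(.605,.0972),(.6043,-.033),(.6036,-.163)])[k]; d=p[:2]-q
        print('abc'[k],p.round(4),np.degrees(np.arctan2(d[1],d[0])).round(1),st[i,4])
        for name,h in(('spindle',.082),): print('  spindle px',np.round(proj(c,(*q,h)),1))
ct,t=snap('top')
big=np.vstack([cv2.resize(im[40:190],(800,234),interpolation=cv2.INTER_CUBIC),cv2.resize(t[120:280,60:420],(800,356),interpolation=cv2.INTER_CUBIC)])
cv2.imwrite('pics/m7.png',cv2.convertScaleAbs(big,alpha=2))
E
```

```text
t 36.4667 pos [ 0.5305 -0.0324  0.2557] q [-2.520e-01 -3.500e-02  1.932e+00  1.000e-03  1.238e+00  1.324e+00] open 84.8 F [ 0.9  0.5 -0.5] M [ 0.03  0.01 -0.01]
yaw -90.4 tilt [ 0.007 -0.001]
dpos [ 0.0195  0.2614 -0.0557] drot [0.0003 0.0022 0.002 ]
b [ 0.6027 -0.0133  0.048 ] 94.7 12
  spindle px [255.3  94.6]
c [ 0.6027 -0.1439  0.048 ] 92.6 15
  spindle px [397.5  96.1]
```

View pics/m7.png

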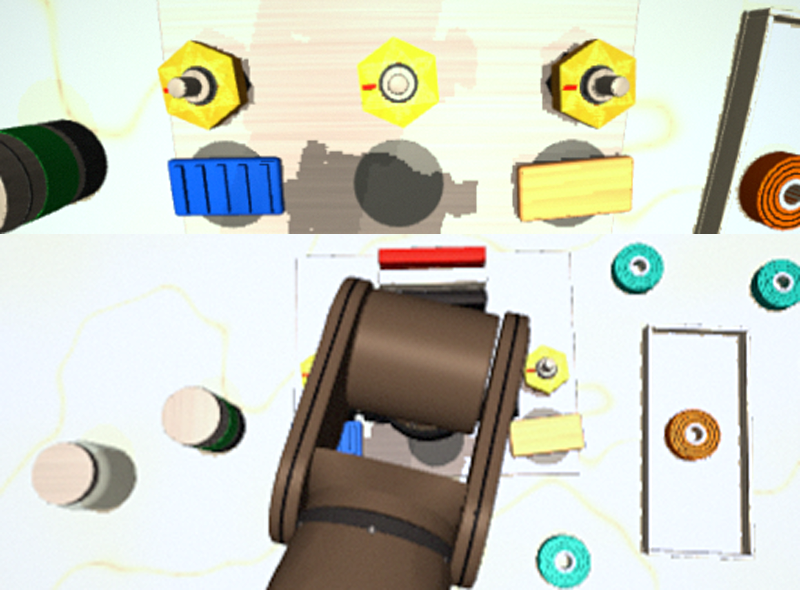

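All three dashes point the same way, about 93–95°. The roll is in the tray at (692,434) in the lower part. The tin stands upright at about (193,416). Measuring it now, as it may have been knocked.

```bash
python3 - <<'E'
from h import *
c,im=snap('top')
print('tin top',onz(c,60+193*.45,120+182*.4494,.11).round(4),'pred px of (.551,.229,.11)',np.round(proj(c,(.551,.229,.11)),1), 'seen',60+193*.45,120+182*.4494)
H,S,V=cv2.split(cv2.cvtColor(im,cv2.COLOR_BGR2HSV))
m=((H>45)&(H<85)&(S>80)).astype(np.uint8); m[:,:120]=0; m[:,220:]=0; m[:150]=0
ys,xs=np.nonzero(m); print('green',xs.min(),xs.max(),ys.min(),ys.max())
E
```

```text
tin top [0.5482 0.227  0.11  ] pred px of (.551,.229,.11) [146.1 200.6] seen 146.85000000000002 201.7908
green 151 217 194 217
```

Not knocked. Regripping at the same TCP pose and returning to the original one restores the tin exactly.

Request:
play_rows --targets '[{"delta_pos": [0.005,0.04,0],"delta_rot": [0.0003,0.0022,0.002],"claw": 85},{"delta_pos": [0.01,0.08,0],"delta_rot": [0.0003,0.0022,0.002],"claw": 85},{"delta_pos": [0.015,0.12,0],"delta_rot": [0.0003,0.0022,0.002],"claw": 85},{"delta_pos": [0.0205,0.16,0],"delta_rot": [0.0003,0.0022,0.002],"claw": 85},{"delta_pos": [0.0205,0.2,0],"delta_rot": [0.0003,0.0022,0.002],"claw": 85},{"delta_pos": [0.0205,0.24,0],"delta_rot": [0.0003,0.0022,0.002],"claw": 85},{"delta_pos": [0.0205,0.2614,-0.02],"delta_rot": [0.0003,0.0022,0.002],"claw": 85},{"delta_pos": [0.0205,0.2614,-0.05],"delta_rot": [0.0003,0.0022,0.002],"claw": 85},{"delta_pos": [0.0205,0.2614,-0.05],"delta_rot": [0.0003,0.0022,0.002],"claw": 85},{"delta_pos": [0.0205,0.2614,-0.05],"delta_rot": [0.0003,0.0022,0.002],"claw": 85}]'

```text
time: 37.45
eef_pos: [0.5473, 0.2334, 0.1978]
tcp_rot: [-0.702, -0.003, 0.713, -0.002]
contact_force: [-0.1, 0.9, -0.1]
opening: 0.995
```

```bash
python3 go.py .551 .229 .082 -90; python3 - <<'E'
from h import *
c,im=snap('wrist'); print('tin top pred px*1.25',np.round(np.array(proj(c,(.551,.229,.11)))*1.25))
cv2.imwrite('pics/w8.png',cv2.convertScaleAbs(cv2.resize(im,(640,480)),alpha=2))
E
```

```text
t 37.45 pos [0.5473 0.2334 0.1978] q [0.231 0.173 1.822 0.005 1.161 1.793] open 85.0 F [-0.1  0.9 -0.1] M [0.03 0.01 0.04]
yaw -89.6 tilt [-0.015  0.001]
dpos [ 0.0037 -0.0044 -0.1158] drot [-0.0003 -0.0049 -0.0023]
tin top pred px*1.25 [327. 249.]
```

View pics/w8.png

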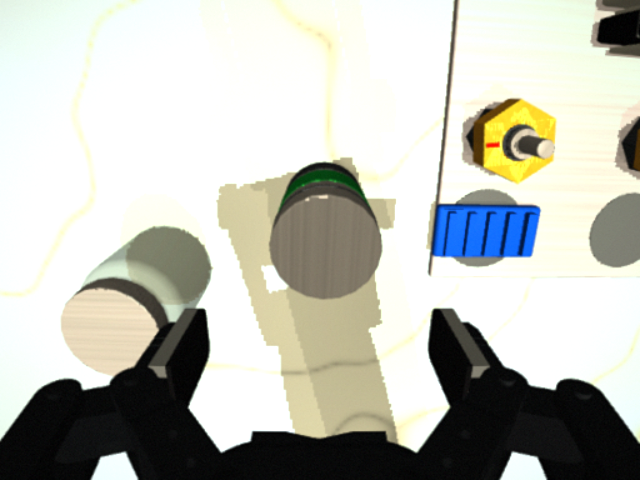

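The tin is at (326,242), with the same small offset from the prediction as at the first grasp. Grip it.

Request:
play_rows --targets '[{"delta_pos": [0.0037,-0.0044,-0.03],"delta_rot": [-0.0003,-0.0049,-0.0023],"claw": 85},{"delta_pos": [0.0037,-0.0044,-0.06],"delta_rot": [-0.0003,-0.0049,-0.0023],"claw": 85},{"delta_pos": [0.0037,-0.0044,-0.09],"delta_rot": [-0.0003,-0.0049,-0.0023],"claw": 85},{"delta_pos": [0.0037,-0.0044,-0.11],"delta_rot": [-0.0003,-0.0049,-0.0023],"claw": 85},{"delta_pos": [0.0037,-0.0044,-0.1158],"delta_rot": [-0.0003,-0.0049,-0.0023],"claw": 85},{"delta_pos": [0.0037,-0.0044,-0.1158],"delta_rot": [-0.0003,-0.0049,-0.0023],"claw": 75},{"delta_pos": [0.0037,-0.0044,-0.1158],"delta_rot": [-0.0003,-0.0049,-0.0023],"claw": 55},{"delta_pos": [0.0037,-0.0044,-0.1158],"delta_rot": [-0.0003,-0.0049,-0.0023],"claw": 55},{"delta_pos": [0.0037,-0.0044,-0.1158],"delta_rot": [-0.0003,-0.0049,-0.0023],"claw": 55},{"delta_pos": [0.0037,-0.0044,-0.1158],"delta_rot": [-0.0003,-0.0049,-0.0023],"claw": 55},{"delta_pos": [0.0037,-0.0044,-0.1158],"delta_rot": [-0.0003,-0.0049,-0.0023],"claw": 55},{"delta_pos": [0.0037,-0.0044,-0.1158],"delta_rot": [-0.0003,-0.0049,-0.0023],"claw": 55},{"delta_pos": [0.0037,-0.0044,-0.1158],"delta_rot": [-0.0003,-0.0049,-0.0023],"claw": 55}]' --newtons 50

```text
time: 38.58
eef_pos: [0.5543, 0.2289, 0.0868]
tcp_rot: [0.71, 0.0, -0.704, -0.001]
contact_force: [1.0, -0.1, 6.3]
opening: 0.735
```

```bash
python3 go.py .5305 -.0332 .19 -90
```

```text
t 38.5833 pos [0.5543 0.2289 0.0868] q [ 0.223  0.312  1.881 -0.     0.939  1.795] open 62.8 F [ 1.  -0.1  6.3] M [-0.16 -0.12  0.02]
yaw -90.0 tilt [0.009 0.002]
dpos [-0.0238 -0.2621  0.1032] drot [-0.0005  0.0028  0.0003]
```

Request:
play_rows --targets '[{"delta_pos": [0,0,0.02],"delta_rot": [0,0,0],"claw": 55},{"delta_pos": [0,0,0.05],"delta_rot": [0,0,0],"claw": 55},{"delta_pos": [0,0,0.08],"delta_rot": [0,0,0],"claw": 55},{"delta_pos": [0,0,0.11],"delta_rot": [0,0,0],"claw": 55},{"delta_pos": [0,-0.02,0.11],"delta_rot": [0,0,0],"claw": 55},{"delta_pos": [0,-0.05,0.11],"delta_rot": [0,0,0],"claw": 55},{"delta_pos": [-0.01,-0.08,0.11],"delta_rot": [0,0,0],"claw": 55},{"delta_pos": [-0.01,-0.11,0.11],"delta_rot": [0,0,0],"claw": 55},{"delta_pos": [-0.02,-0.14,0.11],"delta_rot": [0,0,0],"claw": 55},{"delta_pos": [-0.0203,-0.17,0.11],"delta_rot": [0,0,0],"claw": 55},{"delta_pos": [-0.0203,-0.2,0.11],"delta_rot": [0,0,0],"claw": 55},{"delta_pos": [-0.0203,-0.23,0.11],"delta_rot": [0,0,0],"claw": 55},{"delta_pos": [-0.0203,-0.25,0.11],"delta_rot": [0,0,0],"claw": 55},{"delta_pos": [-0.0203,-0.262,0.11],"delta_rot": [0,0,0],"claw": 55},{"delta_pos": [-0.0203,-0.262,0.11],"delta_rot": [0,0,0],"claw": 55},{"delta_pos": [-0.0203,-0.262,0.11],"delta_rot": [0,0,0],"claw": 55}]'

```text
time: 39.92
eef_pos: [0.5332, -0.0328, 0.1958]
tcp_rot: [0.709, 0.0, -0.705, -0.002]
contact_force: [0.1, 0.8, -5.1]
opening: 0.738
```

```bash
python3 go.py .534 -.0332 .098 -90; python3 - <<'E'
from h import *
c,im=snap('side'); cv2.imwrite('pics/s9.png',cv2.convertScaleAbs(cv2.resize(im[120:300,150:390],(800,600)),alpha=2))
E
```

```text
t 39.9167 pos [ 0.5332 -0.0328  0.1958] q [-0.254  0.032  1.98   0.005  1.124  1.317] open 63.0 F [ 0.1  0.8 -5.1] M [-0.01 -0.05 -0.01]
yaw -90.1 tilt [0.007 0.003]
dpos [ 0.0008 -0.0004 -0.0978] drot [-0.001   0.0021  0.0007]
```

View pics/s9.png

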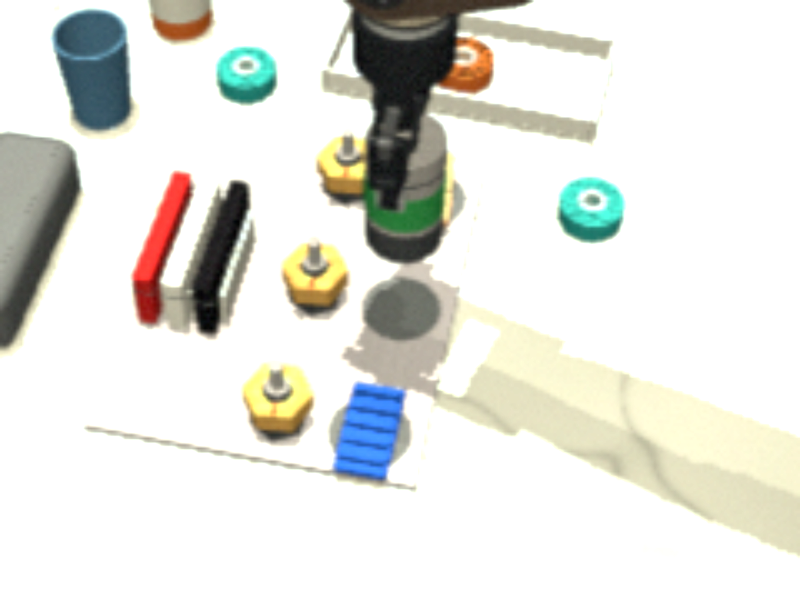

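The tin hangs upright directly above the empty middle spot (tin (405,190), spot (400,308)). Lower it.

Request:
play_rows --targets '[{"delta_pos": [0,0,-0.03],"delta_rot": [0,0,0],"claw": 55},{"delta_pos": [0,0,-0.055],"delta_rot": [0,0,0],"claw": 55},{"delta_pos": [0,0,-0.075],"delta_rot": [0,0,0],"claw": 55},{"delta_pos": [0,0,-0.087],"delta_rot": [0,0,0],"claw": 55},{"delta_pos": [0,0,-0.093],"delta_rot": [0,0,0],"claw": 55},{"delta_pos": [0,0,-0.096],"delta_rot": [0,0,0],"claw": 55},{"delta_pos": [0,0,-0.098],"delta_rot": [0,0,0],"claw": 55},{"delta_pos": [0,0,-0.098],"delta_rot": [0,0,0],"claw": 55},{"delta_pos": [0,0,-0.098],"delta_rot": [0,0,0],"claw": 55}]'

```text
time: 40.72
eef_pos: [0.5343, -0.0324, 0.0992]
tcp_rot: [0.71, 0.001, -0.704, -0.001]
contact_force: [0.9, 1.2, -4.5]
opening: 0.741
```

```bash
python3 go.py .534 -.0332 .098 -90; python3 - <<'E'
from h import *
c,im=snap('side'); cv2.imwrite('pics/s10.png',cv2.convertScaleAbs(cv2.resize(im[150:240,230:310],(533,600),interpolation=cv2.INTER_CUBIC),alpha=2))
E
```

```text
t 40.7167 pos [ 0.5343 -0.0324  0.0992] q [-0.252  0.165  2.035  0.006  0.933  1.316] open 63.3 F [ 0.9  1.2 -4.5] M [ 0.   -0.05 -0.05]
yaw -90.0 tilt [0.009 0.002]
dpos [-0.0003 -0.0008 -0.0012] drot [-0.0008  0.0029  0.0002]
```

View pics/s10.png

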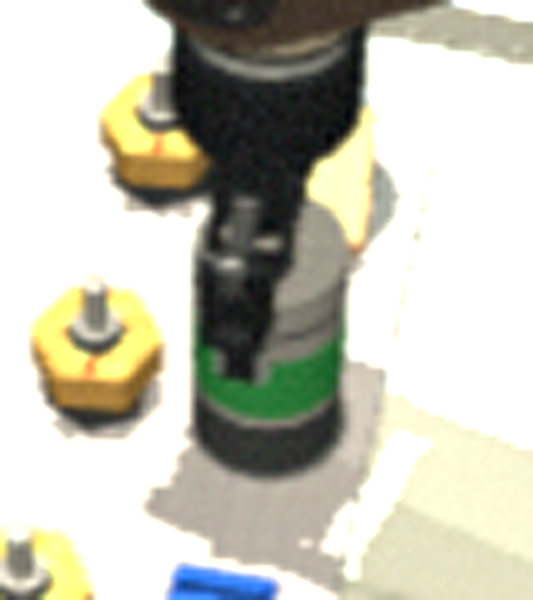

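The tin is upright over the spot but still hanging about 2 mm above it. I'll lower the rest, release and lift clear.

Request:
play_rows --targets '[{"delta_pos": [-0.0003,-0.0006,-0.001],"delta_rot": [0,0,0],"claw": 55},{"delta_pos": [-0.0003,-0.0006,-0.002],"delta_rot": [0,0,0],"claw": 55},{"delta_pos": [-0.0003,-0.0006,-0.0025],"delta_rot": [0,0,0],"claw": 55},{"delta_pos": [-0.0003,-0.0006,-0.0025],"delta_rot": [0,0,0],"claw": 55},{"delta_pos": [-0.0003,-0.0006,-0.0025],"delta_rot": [0,0,0],"claw": 66},{"delta_pos": [-0.0003,-0.0006,-0.0025],"delta_rot": [0,0,0],"claw": 75},{"delta_pos": [-0.0003,-0.0006,-0.0025],"delta_rot": [0,0,0],"claw": 85},{"delta_pos": [-0.0003,-0.0006,-0.0025],"delta_rot": [0,0,0],"claw": 85},{"delta_pos": [-0.0003,-0.0006,-0.0025],"delta_rot": [0,0,0],"claw": 85},{"delta_pos": [-0.0003,-0.0006,0.03],"delta_rot": [0,0,0],"claw": 85},{"delta_pos": [0,0,0.07],"delta_rot": [0,0,0],"claw": 85},{"delta_pos": [0,0,0.11],"delta_rot": [0,0,0],"claw": 85},{"delta_pos": [0,0,0.15],"delta_rot": [0,0,0],"claw": 85},{"delta_pos": [-0.01,-0.04,0.15],"delta_rot": [0,0,0],"claw": 85},{"delta_pos": [-0.02,-0.08,0.15],"delta_rot": [0,0,0],"claw": 85},{"delta_pos": [-0.03,-0.12,0.15],"delta_rot": [0,0,0],"claw": 85},{"delta_pos": [-0.05,-0.16,0.15],"delta_rot": [0,0,0],"claw": 85},{"delta_pos": [-0.07,-0.2,0.15],"delta_rot": [0,0,0],"claw": 85},{"delta_pos": [-0.09,-0.24,0.15],"delta_rot": [0,0,0],"claw": 85},{"delta_pos": [-0.11,-0.28,0.15],"delta_rot": [0,0,0],"claw": 85}]'

```text
time: 42.43
eef_pos: [0.4286, -0.3031, 0.2496]
tcp_rot: [0.711, 0.0, -0.704, -0.001]
contact_force: [1.4, -0.1, -0.2]
opening: 0.995
```

Request:
play_rows --targets '[{"delta_pos": [-0.03,-0.04,0],"delta_rot": [0,0,0],"claw": 85},{"delta_pos": [-0.06,-0.08,0],"delta_rot": [0,0,0],"claw": 85},{"delta_pos": [-0.09,-0.12,0],"delta_rot": [0,0,0],"claw": 85},{"delta_pos": [-0.12,-0.16,0],"delta_rot": [0,0,0],"claw": 85},{"delta_pos": [-0.15,-0.2,0],"delta_rot": [0,0,0],"claw": 85},{"delta_pos": [-0.18,-0.24,0],"delta_rot": [0,0,0],"claw": 85},{"delta_pos": [-0.2,-0.28,0],"delta_rot": [0,0,0],"claw": 85},{"delta_pos": [-0.2,-0.28,0],"delta_rot": [0,0,0],"claw": 85},{"delta_pos": [-0.2,-0.28,0],"delta_rot": [0,0,0],"claw": 85}]'

```text
time: 43.18
eef_pos: [0.2249, -0.5871, 0.2497]
tcp_rot: [0.71, -0.002, -0.704, -0.002]
contact_force: [0.1, 0.2, 0.3]
opening: 0.998
```

```bash
python3 - <<'E'
from h import *
print(ctrl.get_state()['time'],ctrl.get_state()['eef_pos'].round(3))
c,im=snap('top'); a=cv2.imread('pics/top0.png')
f=lambda t:cv2.resize(t[150:280,180:430],(769,400),interpolation=cv2.INTER_CUBIC)[:, :769]
g=lambda t:cv2.resize(t[150:245,180:330],(400,253),interpolation=cv2.INTER_CUBIC)
def top(t):
    d=cv2.cvtColor(t,cv2.COLOR_BGR2HSV); r=t[190:235,235:275].astype(int)
    m=((r.min(2)>95)&(r.max(2)-r.min(2)<30)).astype(np.uint8); 
    return m
# tin: difference between start and now
d=cv2.absdiff(a,im).max(2); print('diff in tin region',d[185:235,230:280].max(), (d[185:235,230:280]>25).sum())
H,S,V=cv2.split(cv2.cvtColor(im,cv2.COLOR_BGR2HSV))
for nm,t in(('start',a),('now',im)):
    gy=cv2.GaussianBlur(cv2.cvtColor(t,cv2.COLOR_BGR2GRAY),(0,0),1)
    hc=cv2.HoughCircles(gy[185:235,230:280],cv2.HOUGH_GRADIENT,1,50,param1=60,param2=8,minRadius=11,maxRadius=16)
    print(nm,None if hc is None else hc[0][0])
v=np.vstack([f(im),cv2.resize(np.hstack([g(a),g(im)]),(769,200))])
cv2.imwrite('pics/t11.png',cv2.convertScaleAbs(v,alpha=1.8))
E
```

```text
43.1833 [ 0.225 -0.587  0.25 ]
diff in tin region 66 51
start [25.5 26.5 13.1]
now [25.5 26.5 12.2]
```

View pics/t11.png

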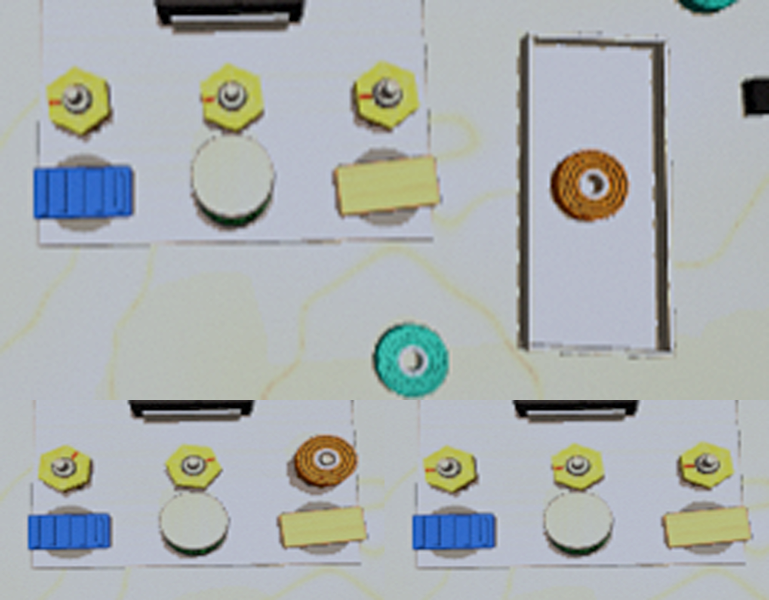

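The tin is back on its spot (same circle centre, 25.5, 26.5, before and now). The roll is in the tray and the neighbours have not moved. One numeric check of the dash angles before hand-in.

```bash
python3 - <<'E'
from h import *
c,im=snap('top')
b,g,r=[im[...,i].astype(float) for i in range(3)]
for n,q in dict(a=(.605,.0972),b=(.6043,-.033),c=(.6036,-.163)).items():
    off=np.array([-.003,0]) # top camera reads x about 3 mm low
    W=[];P=[]
    u,v=proj(c,(q[0]-.003,q[1]+.018,.048)); u,v=int(round(u)),int(round(v))
    for j in range(v-6,v+7):
        for i in range(u-6,u+7):
            w=max(0,r[j,i]-g[j,i]-25)
            if w>0: W.append(w);P.append(onz(c,i,j,.048)[:2])
    p=np.average(P,0,W)-off; d=p-q; print(n,len(W),p.round(4),np.degrees(np.arctan2(d[1],d[0])).round(1))
    sp=im[v-3:v+4,u-3:u+4]
E
```

```text
a 5 [0.6054 0.1183] 88.9
b 4 [ 0.6049 -0.0122] 88.4
c 5 [ 0.6044 -0.1428] 87.7
```

All three agree within 1.2°, so every nut is at the same dead stop. Handing in.

```bash
python3 -c "
from plant import ctrl
print(ctrl.sign_off())"
```

```text
the job is handed in; nothing more can be done
None
```

The job is done and handed in at about 43 s of the 210 s allowed; `sign_off` gives no verdict.

- **Tin moved:** I set it aside on the shelf, left of the rack.
- **Roll:** only the orange one (roll_2) was there. I took it off stud c and laid it in the white tray.
- **Nuts:** I ran the second nuts on c, b and a down in that order and tightened each to its stop.
- **Tin returned:** it is back upright on the middle spot.

**Last checks**
- **Locking:** wrist torque rose to 2.8 (c), 4.6 (b) and 3.0 N m (a), well above the 0.4 N m needed to tighten. The three red dashes ended within 1.2° of each other, which fits one common dead stop. Their absolute angle read about 93–95° in the wrist view and about 88° from above. I put that down to the calibration error.
- **Tin:** in the top view its circle has the same centre as at the start, though it was fitted with a slightly smaller radius. It was never seen knocked aside.
- **Everything else:** the roll lies flat in the tray. The soap saver, brush and black case look unmoved in the final picture. The other two cases and the jar were outside it, but looked in place when last seen.

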